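Set the film-tin reader and line up the tins for logging

TASK

Bring the reader from park to its last hole by pressing the spring pin flush and sliding the sleeve until the pin pops up, again at the middle hole, and stand every film tin upright on the black mat in front of the reader, within the reader's length, its marked side facing the reader squarely. Then, to record them, wind the crank a good two full turns clockwise (seen from above), and after that bring the reader back the same way to its park hole, pin popped up. Leave the tins lined up on the mat as they are, and the lens caps and the screw knob where they lie.

Things in the scene. Friction and masses are not known exactly. Their poses are not given: they have to be found in the camera images.
- mat (a point): Centre of the black reading mat, a 1 mm sheet, 70 mm (its x) by 250 mm (its y), on the worktop. Mat, rail and pin are one fixed station. Its x axis points across the mat straight at the reader's front, y along mat and rail (the way the sleeve slides), z up. The rail's two end posts, 56 mm high, stand 232 mm to its -y and 172 mm to its +y
- pin_top (a point): Top of the domed steel spring pin (12 mm diameter), 57 mm above the worktop when up. It sits on the rail's fixed inner tube, 100 mm beyond the mat's centre line, and never moves sideways. Up, it stands 7 mm proud of the sleeve's flat top and blocks the sleeve
- pin (a joint): How far the pin is pressed, m: 0 up, 0.007 flush with the sleeve's top, about 0.0095 hidden under the sleeve. Spring 2.5 N at 0, 4 N flush. Held flush, the hole's edge rides over its dome when the sleeve is pushed along; then it stays down under the sleeve by itself until the next hole comes over it
- sleeve (a joint): Position of the square aluminium sleeve on the rail, m, growing towards the mat's +y. Its three holes take the pin at 0 (park, as it starts), 0.045 (middle) and 0.090 (last hole, reader opposite the mat), with 1.5 mm of play either way. Dead stop at 0.100. Slides with 1 to 3 N
- park_hole (a point): Centre of the park hole in the sleeve's flat top, 50 mm above the worktop; moves with the sleeve (32 mm wide, 230 mm long). The middle and last holes lie 45 and 90 mm to its -y. Cross ribs 30 mm wide and 8 mm high stand on the top on both sides of each hole, their faces 17 mm from the hole's centre: a closed fingertip pressing the pin can push against them, either way
- reader (a point): Middle of the reader's front (a grey bar 220 mm long, 22 mm deep, 10 to 50 mm above the worktop, black window facing the mat), fixed to the sleeve's side and moving with it; the front is 62 mm from the mat's centre line
- crank (a joint): Angle of the iron crank on the recorder's take-up spindle, rad, growing clockwise seen from above; starts between 0 and 1. It has no catch and stays where it is left; turning takes about 1 to 2 N at the grip
- crank_axis (a point): Point on the crank's vertical axis, 81 mm above the worktop, level with the middle of the grip. The square dark housing under it (80 mm, 46 mm high) is fixed
- crank_grip (a point): Middle of the crank's upright wooden grip (18 mm diameter, 40 mm tall, from 61 to 101 mm above the worktop), which spins freely on the crank's end, 45 mm from the crank's axis
- tin1_center (a point): Centre, half-way up, of film tin 1: an upright plain aluminium cylinder 46 mm in diameter and 50 mm tall, about 0.12 kg, standing on the worktop. Its z axis is up; its x axis points out through the middle of its marked side, which carries a white bar label 20 mm wide; a black ridge on the lid runs from the middle to the edge above the label. None if absent
- tin1_mark (a point): Middle of the label on tin 1, 23.5 mm from its centre along its x axis, 25 mm up
- tin2_center (a point): Centre, half-way up, of film tin 2: an upright plain aluminium cylinder 46 mm in diameter and 50 mm tall, about 0.12 kg, standing on the worktop. Its z axis is up; its x axis points out through the middle of its marked side, which carries a white bar label 20 mm wide; a black ridge on the lid runs from the middle to the edge above the label. None if absent
- tin2_mark (a point): Middle of the label on tin 2, 23.5 mm from its centre along its x axis, 25 mm up
- tin3_center (a point): Centre, half-way up, of film tin 3: an upright plain aluminium cylinder 46 mm in diameter and 50 mm tall, about 0.12 kg, standing on the worktop. Its z axis is up; its x axis points out through the middle of its marked side, which carries a white bar label 20 mm wide; a black ridge on the lid runs from the middle to the edge above the label. None if absent
- tin3_mark (a point): Middle of the label on tin 3, 23.5 mm from its centre along its x axis, 25 mm up
- tin4_center (a point): Centre, half-way up, of film tin 4: an upright plain aluminium cylinder 46 mm in diameter and 50 mm tall, about 0.12 kg, standing on the worktop. Its z axis is up; its x axis points out through the middle of its marked side, which carries a white bar label 20 mm wide; a black ridge on the lid runs from the middle to the edge above the label. None if absent
- tin4_mark (a point): Middle of the label on tin 4, 23.5 mm from its centre along its x axis, 25 mm up
- lens_cap1: Chrome lens cap, 52 mm across, 10 mm high; origin under its centre. To be left alone
- lens_cap2: Chrome lens cap, 52 mm across, 10 mm high; origin under its centre. To be left alone
- screw_knob: Brass tripod screw knob, 42 mm across, 34 mm high; origin under its centre. To be left alone
There are look-alikes about, which are no part of the job. Leave any orange or purple look-alike of the part that bears tin1_center alone.

How it is judged:
By the outcome, as a careful person would: the job done as asked, in the order asked, and still so for the second after the job is handed in, with the robot touching nothing.
Of tin1, tin2, tin3, tin4 only 2 to 4 are there at a start; the rules pass over those that are not, and their reading is None.
At some moment in a run one of tin1, tin2, tin3, tin4 may be knocked a few centimetres aside while the robot is not near it.
It also fails if it takes over 210 s, if anything falls off the work surface, if the arm or the gripper's body presses on something with over 40 N, if the wrist force passes 120 N, or if a joint passes its speed limit or range.

ROBOT

A 7-joint arm with a two-finger parallel gripper is mounted at the origin on the work surface. World frame = base frame: x ahead of the robot, y to its left, z up, the work surface at z = 0. Lengths are in m, angles in rad, forces in N, time in s.
With the tool pointing down it reaches from about 0.425 to 1.025 m from the base axis. Payload 3.6 kg.
Tool frame: the origin (TCP) lies between the finger pads; the fingertips stand 11 mm ahead of it and the grasp point (between the pads) lies 8 mm behind it; z points along the fingers, x is the direction in which the jaws open and shut, and the axes are right-handed (so a half turn about z gives the same grasp; the last joint's range is limited). The gripper opens to 85 mm and grips with 20 to 120 N. Pads are 22 mm wide; open, the fingers measure 114 mm over their backs; the gripper's body (76 mm by 85 mm) begins 54 mm behind the grasp point. The pads swing forward as they close: fully open they stand 13 mm farther back than shut.
Start: joints at [1.204, 0.591, 0.048, 1.609, -0.033, 0.943, -0.034], TCP at [0.195, -0.698, 0.204] pointing down, gripper open.
Joint ranges: [-2.69, 2.69], [-0.47, 2.24], [-1.27, 1.36], [0.19, 2.51], [-1.53, 4.68], [0.08, 2.07], [-3.09, 3.09]. Speed limits (rad/s): [2.57, 2.57, 3.14, 3.14, 3.14, 3.14, 3.14].

INTERFACE

Orientations are given as [roll, pitch, yaw] about the fixed x, y, z axes, in that order (R = Rz(yaw) Ry(pitch) Rx(roll)).
In Python, from plant import manip gives the robot as it stands.
- The arm moves only by the shell command python3 -m handwheel 'ROWS' [OPENING] [FORCE]. ROWS is JSON, a list of rows, each a list of 2 entries, a list of its own where there are three numbers: the shift along the tool's x, y, z in cm, then the turn, a rotation vector about the tool's x, y, z in degrees. In form: [[[x, y, z], [ax, ay, az]], ...]. A call has 1 to 12 rows; each row shifts and turns the commanded pose from where the row before left it, along the tool's axes as they then stand; what a row does not reach is not made up. A row lasts 1/10 s, in which the tool goes at most 50 mm and 8.59 degrees, less where a joint would pass 70% of its speed; a pose out of reach is approached as far as the arm can. A call with a gripper value outside its range is refused whole. OPENING is the opening in per cent of the stroke, from 0 (shut) to 100 (fully open), set as the call begins (- or left out, the last holds). The fingers move at their own pace and stop on an object; FORCE is the grip in N (left out, the last holds). Time passes only in rows, so rows that do not move let the fingers close. It gives the time, the measured TCP pose, the force and the opening at its end, in the units of the state.
- manip.get_obs(): the state, without advancing time (a new reading comes with each control period).
- manip.get_image(name): name is "scene" or "side" or "wrist"; returns a dict with "color" (400x640x3 uint8, red, green, blue), "camera_matrix" (3x3 intrinsics, pixels), "position" and "rotation" of the camera in the world; the wrist camera has in their place "hand_eye" (4x4, takes a point from camera to tool coordinates, whose origin is the TCP and whose axes are the tool frame's). Camera axes: x right, y up, looking along -z (the intrinsics and any distortion apply to the point x, -y, -z); pixel columns grow to the right and rows downward; lengths in m; the calibration is good to about 2 mm. A picture is of the moment at which its call begins: read the wrist's pose just before it. There is no depth.
- manip.job_done(): hands the job in, once; it reports no verdict.
The state is a dict: "clock": time; "joint_positions": joint angles; "joint_vel": joint speeds; "joint_efforts": joint torques, N m; "tool_pos": TCP position; "tool_rot": TCP orientation; "ft_force": force on the tool from outside, world axes, zero at the start; "moment": the same for the moment, N m; "gripper_width": opening from 0.0 (shut) to 1.0 (fully open).
Only numpy, scipy, OpenCV 4.12 (cv2) and the standard library are available. Lean on these libraries where they do the work, as an engineer would, in place of code of your own. Each camera call takes 0.05 s, during which the arm holds its last target.

## Working session

There is one attempt and no reset: what is moved stays moved. The work goes in short steps, Python scripts to look and compute and a shell command to move; the robot and the scene stay as the last step left them, time stands still between calls to the robot, and variables do not carry over. Pictures are saved under pics/ and viewed, and the job is handed in when it is done.

```bash
mkdir -p pics; ls; cat > h.py <<'E'
import numpy as np, cv2
from plant import manip
from scipy.spatial.transform import Rotation as R
def shot(n,f):
    o=manip.get_obs(); d=manip.get_image(n); cv2.imwrite('pics/'+f+'.png',d['color'][:,:,::-1])
    import pickle; pickle.dump((o,d),open('pics/'+f+'.pkl','wb')); return o,d
def load(f):
    import pickle; return pickle.load(open('pics/'+f+'.pkl','rb'))
def cam(o,d):
    if 'hand_eye' in d:
        T=np.eye(4);T[:3,:3]=R.from_euler('xyz',o['tool_rot']).as_matrix();T[:3,3]=o['tool_pos'];T=T@d['hand_eye'];return T[:3,:3],T[:3,3]
    r=np.array(d['rotation']); 
    if r.shape!=(3,3): r=R.from_euler('xyz',r).as_matrix()
    return r,np.array(d['position'])
def px2w(f,uv,z):
    o,d=load(f);r,p=cam(o,d);K=np.array(d['camera_matrix']);out=[]
    for u,v in np.atleast_2d(uv):
        q=cv2.undistortPoints(np.array([[[u,v]]],float),K,np.array(d.get('distortion',np.zeros(5)),float))[0,0]
        w=r@np.array([q[0],-q[1],-1]);out.append(p+w*(z-p[2])/w[2])
    return np.array(out)
def w2px(f,P):
    o,d=load(f);r,p=cam(o,d);K=np.array(d['camera_matrix']);c=(np.atleast_2d(P)-p)@r
    c=c*[1,-1,-1]; q,_=cv2.projectPoints(c,np.zeros(3),np.zeros(3),K,np.array(d.get('distortion',np.zeros(5)),float)); return q[:,0]
def crop(f,x,y,w,h,s,out):
    im=cv2.imread('pics/'+f+'.png')[y:y+h,x:x+w]; cv2.imwrite('pics/'+out+'.png',cv2.resize(im,None,fx=s,fy=s,interpolation=cv2.INTER_CUBIC))
E
python3 - <<'E'
from h import *
for n in ['scene','side','wrist']:
    o,d=shot(n,n+'0'); print(n,{k:(np.round(v,3).tolist() if k!='color' else v.shape) for k,v in d.items()})
print(o)
E
```

```text
pics
scene {'color': (400, 640, 3), 'camera_matrix': [[484.062, 0.0, 324.31], [0.0, 484.062, 199.211], [0.0, 0.0, 1.0]], 'position': [1.072, -0.363, 1.086], 'rotation': [0.601, -0.012, 1.042]}
side {'color': (400, 640, 3), 'camera_matrix': [[437.194, 0.0, 322.469], [0.0, 437.194, 199.27], [0.0, 0.0, 1.0]], 'position': [0.003, 0.607, 0.67], 'rotation': [0.951, 0.014, -2.498]}
wrist {'color': (400, 640, 3), 'camera_matrix': [[314.102, 0.0, 320.581], [0.0, 314.102, 199.647], [0.0, 0.0, 1.0]], 'hand_eye': [[1.0, 0.001, -0.001, 0.0], [0.0, -0.956, -0.293, -0.076], [-0.001, 0.293, -0.956, -0.17], [0.0, 0.0, 0.0, 1.0]]}
{'clock': 0.1, 'joint_positions': array([ 1.20451237,  0.59199425,  0.0482911 ,  1.60972046, -0.03329736,
        0.94270332, -0.03368436]), 'joint_vel': array([ 0.00050316, -0.00201415,  0.00019381, -0.00206655,  0.00075567,
       -0.00080189,  0.0007378 ]), 'joint_efforts': array([ 3.56010270e-03, -5.49996758e+01,  1.55256875e+00, -1.98825395e+01,
        9.66639665e-03,  3.86416388e-03, -2.67347019e-06]), 'tool_pos': array([ 0.19511894, -0.69740548,  0.20336895]), 'tool_rot': array([ 3.14148581e+00,  2.01814113e-03, -1.29790473e+00]), 'ft_force': array([0.03140076, 0.57333024, 0.76895064]), 'moment': array([ 0.01740498, -0.03040217,  0.0217332 ]), 'gripper_width': 0.9995575264456487}
```

View pics/scene0.png

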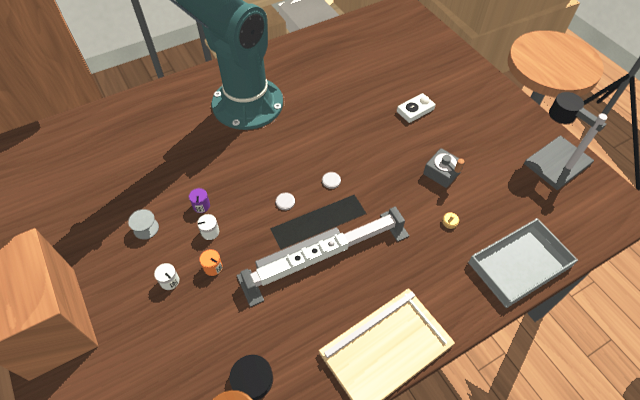

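View pics/side0.png

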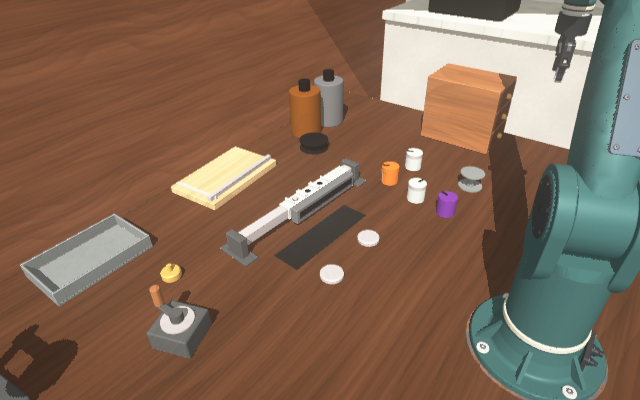

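View pics/wrist0.png

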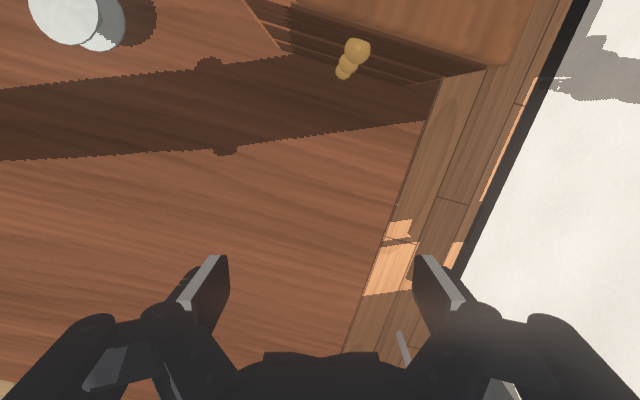

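```bash
python3 - <<'E'
from h import *
crop('scene0',110,170,140,130,5,'c1'); crop('scene0',230,180,190,130,4,'c2'); crop('side0',360,130,150,100,5,'c3'); crop('scene0',400,130,80,110,5,'c4')
E
```

```text
(no output)
```

View pics/c1.png

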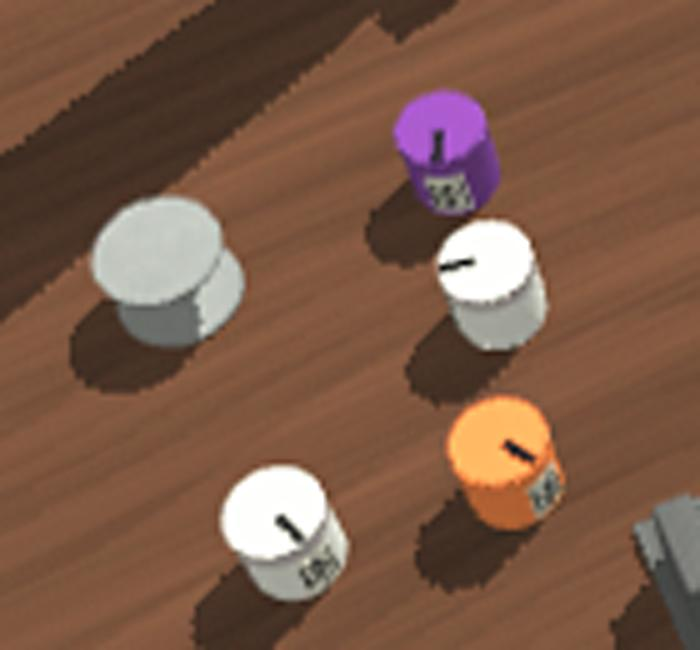

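View pics/c2.png

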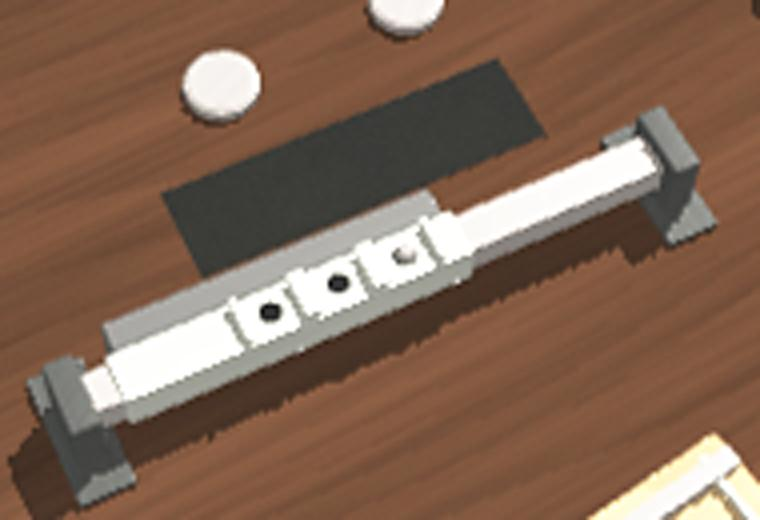

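View pics/c3.png

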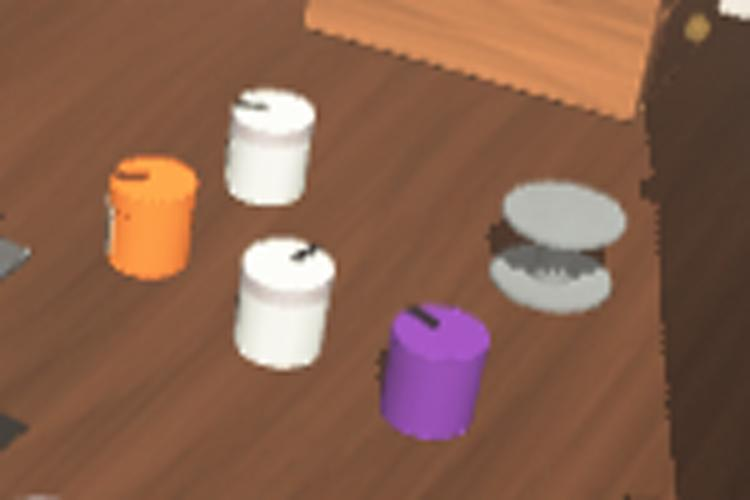

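View pics/c4.png

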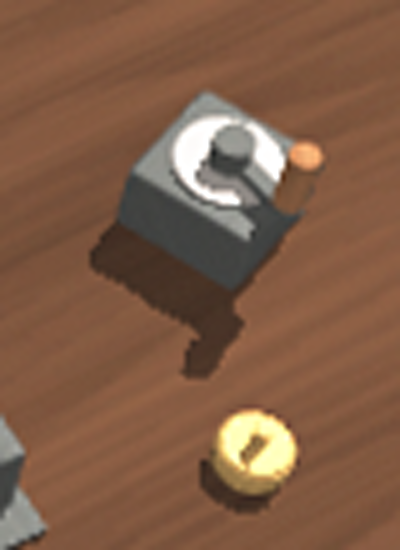

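```bash
python3 - <<'E'
from h import *
c=lambda *p:(np.array(p)/4+[230,180])
m=px2w('scene0',c((162,192),(500,58),(547,135),(203,277)),.001);print('mat',m.round(4).tolist(),m.mean(0).round(4))
print(np.linalg.norm(m[1]-m[0]),np.linalg.norm(m[2]-m[3]),np.linalg.norm(m[1]-m[2]),np.linalg.norm(m[0]-m[3]))
dy=(m[1]-m[0]+m[2]-m[3]);print('yaw of y',np.arctan2(dy[1],dy[0]))
h=px2w('scene0',c((338,283),(270,312)),.05);p=px2w('scene0',c((405,252)),.056);print('holes',h.round(4),p.round(4))
c=lambda *p:(np.array(p)/5+[110,170])
t=px2w('scene0',c((485,261),(275,511)),.05);print('tins',t.round(4))
r=px2w('scene0',c((441,267),(473,262),(278,518),(301,541)),.051);print(r.round(4))
print(px2w('scene0',c((500,445),(442,133),(158,250)),.05).round(3))
c=lambda *p:(np.array(p)/5+[400,130])
print('crank grip',px2w('scene0',c((304,156)),.101).round(4),'axis',px2w('scene0',c((233,135)),.08),'knob',px2w('scene0',c((256,445)),.03))
print(px2w('scene0',[[285,201],[331,180]],.008))
E
```

```text
mat [[0.4457, -0.1443, 0.001], [0.4653, 0.1041, 0.001], [0.5339, 0.0978, 0.001], [0.5148, -0.1501, 0.001]] [ 0.4899 -0.0231  0.001 ]
0.2491957692465529 0.24856573985661196 0.0688414823471133 0.06928931112861413
yaw of y 1.4929848851746055
holes [[ 0.5843 -0.091   0.05  ]
 [ 0.581  -0.1359  0.05  ]] [[ 0.5889 -0.0468  0.056 ]]
tins [[ 0.3797 -0.2843  0.05  ]
 [ 0.4589 -0.4223  0.05  ]]
[[ 0.3728 -0.3047  0.051 ]
 [ 0.378  -0.2897  0.051 ]
 [ 0.4636 -0.4223  0.051 ]
 [ 0.4801 -0.4171  0.051 ]]
[[ 0.479 -0.318  0.05 ]
 [ 0.296 -0.273  0.05 ]
 [ 0.292 -0.423  0.05 ]]
crank grip [[0.5692 0.3587 0.101 ]] axis [[0.52813552 0.35007118 0.08      ]] knob [[0.67053016 0.26599207 0.03      ]]
[[ 0.39351178 -0.07386509  0.008     ]
 [ 0.39453493  0.06955659  0.008     ]]
```

```bash
cat >> h.py <<'E'
def delta(x,y,z,yaw):
    """tool-frame shift cm (before turning) and turn deg about tool axes to reach pose"""
    o=manip.get_obs();r=R.from_euler('xyz',o['tool_rot']);t=R.from_euler('xyz',[np.pi,0,yaw])
    s=r.inv().apply(np.array([x,y,z])-o['tool_pos'])*100; a=(r.inv()*t).as_rotvec(degrees=True)
    print('at',o['tool_pos'].round(4),'rot',o['tool_rot'].round(3),'F',o['ft_force'].round(1),'t',round(o['clock'],1),'g',round(o['gripper_width'],3))
    print('shift cm',s.round(2),'turn deg',a.round(1)); return s,a
C0=np.array([0.490,-0.0231]);YA=1.493
def mw(x,y):
    c,s=np.cos(YA-np.pi/2),np.sin(YA-np.pi/2); return C0+np.array([c*x-s*y,s*x+c*y])
E
python3 - <<'E'
from h import *
delta(0.589,-0.047,0.20,-0.078)
E
```

```text
at [ 0.1951 -0.6975  0.2035] rot [ 3.141e+00  2.000e-03 -1.298e+00] F [0.7 0.1 0.1] t 0.1 g 1.0
shift cm [-52.03 -55.46   0.44] turn deg [ -0.1   0.1 -69.9]
```

```bash
python3 -m handwheel '[[[-3.2,-3.4,0],[0,0,0]],[[-3.2,-3.4,0],[0,0,0]],[[-3.2,-3.4,0],[0,0,0]],[[-3.2,-3.4,0],[0,0,0]],[[-3.2,-3.4,0],[0,0,0]],[[-3.2,-3.4,0],[0,0,0]],[[-3.2,-3.4,0],[0,0,0]],[[-3.2,-3.4,0],[0,0,0]],[[0,0,0],[0,0,0]]]' 0 20; python3 - <<'E'
from h import *
shot('wrist','w1');delta(0.589,-0.047,0.20,-0.078)
E
```

```text
clock: 1.05
tool_pos: [0.3929, -0.3707, 0.2042]
tool_rot: [-3.139, 0.004, -1.286]
ft_force: [-0.1, 0.3, -0.3]
gripper_width: 0.001
at [ 0.3907 -0.3744  0.2043] rot [-3.141e+00  2.000e-03 -1.290e+00] F [-0.6 -0.4  1. ] t 1.1 g -0.004
shift cm [-25.96 -28.13   0.5 ] turn deg [ -0.1   0.  -69.4]
```

View pics/w1.png

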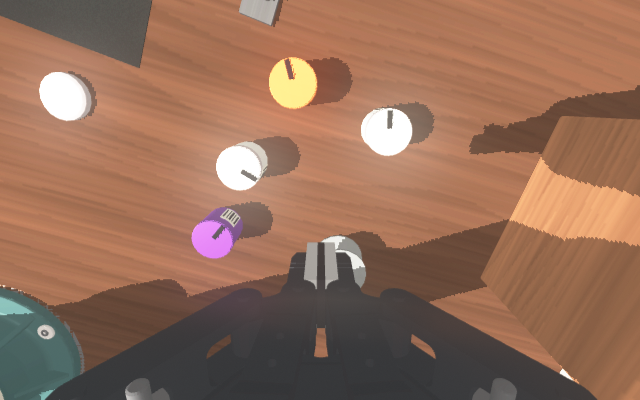

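```bash
python3 -m handwheel '[[[-3.2,-3.5,0],[0,0,0]],[[-3.2,-3.5,0],[0,0,0]],[[-3.2,-3.5,0],[0,0,0]],[[-3.2,-3.5,0],[0,0,0]],[[-3.2,-3.5,0],[0,0,0]],[[-3.2,-3.5,0],[0,0,0]],[[-3.2,-3.5,0],[0,0,0]],[[-3.2,-3.5,0],[0,0,0]]]'; python3 -m handwheel '[[[0,0,2],[0,0,-8.5]],[[0,0,2],[0,0,-8.5]],[[0,0,2],[0,0,-8.5]],[[0,0,1],[0,0,-8.5]],[[0,0,0],[0,0,-8.5]],[[0,0,0],[0,0,-8.5]],[[0,0,0],[0,0,-8.5]],[[0,0,0],[0,0,-8.5]],[[0,0,0],[0,0,0]],[[0,0,0],[0,0,0]]]';python3 - <<'E'
from h import *
shot('wrist','w2');delta(0.589,-0.047,0.12,-0.078)
E
```

```text
clock: 1.9
tool_pos: [0.5898, -0.0568, 0.2043]
tool_rot: [3.141, -0.001, -1.301]
ft_force: [0.7, -0.4, 0.5]
gripper_width: -0.005
clock: 2.9
tool_pos: [0.5889, -0.0579, 0.1341]
tool_rot: [3.141, 0.0, -0.116]
ft_force: [-0.3, 0.6, 0.2]
gripper_width: -0.003
at [ 0.5889 -0.0576  0.1342] rot [ 3.141  0.    -0.115] F [ 0.1  0.2 -0.4] t 3.0 g 0.001
shift cm [-0.11 -1.05  1.42] turn deg [ 0.   0.  -2.1]
```

View pics/w2.png

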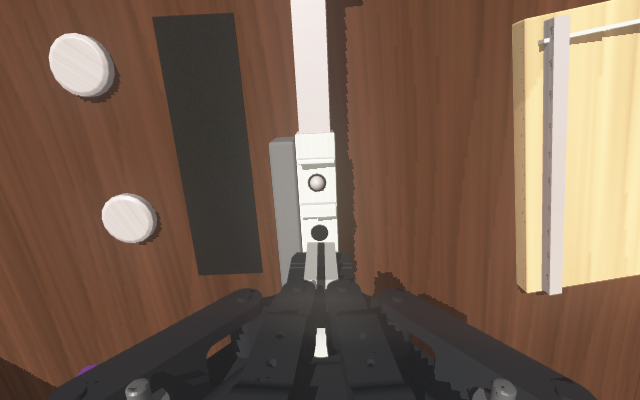

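```bash
python3 - <<'E'
from h import *
crop('w2',260,120,120,170,4,'c5')
print(px2w('w2',[[317,183]],.056),px2w('w2',[[319,233]],.05))
m=px2w('w2',[(153,17),(234,13),(262,271),(198,275)],.001);print(m,m.mean(0)); d=m[0]-m[3]+m[1]-m[2];print(np.arctan2(d[1],d[0]))
print(w2px('w2',[[0.5845,-0.104,.05],[.589,-.0468,.056]]))
E
```

```text
[[ 0.58895762 -0.04462521  0.056     ]] [[ 0.58506149 -0.09100225  0.05      ]]
[[ 0.46496168  0.10314668  0.001     ]
 [ 0.53433864  0.098068    0.001     ]
 [ 0.51570648 -0.14893036  0.001     ]
 [ 0.44564069 -0.14563711  0.001     ]] [ 0.49016187 -0.0233382   0.001     ]
1.494393278640749
[[320.09968839 246.52884752]
 [317.37153792 185.57036761]]
```

View pics/c5.png

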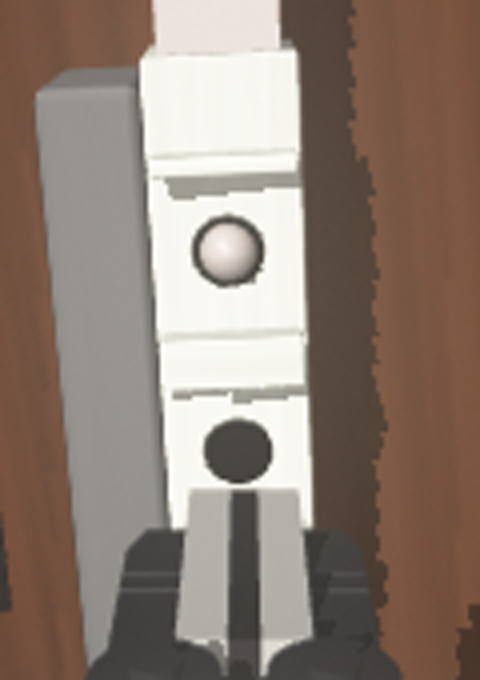

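```bash
sed -i 's/^C0=.*/C0=np.array([0.4901,-0.0232]);YA=1.4937/' h.py; python3 - <<'E'
from h import *
d=np.array([np.cos(YA),np.sin(YA)]); p=np.array([.589,-.0457]);q=p-C0;print('pin in mat',q@[np.sin(YA),-np.cos(YA)],q@d)
t=p+.003*d;delta(*t,.085,YA-np.pi/2)
E
```

```text
pin in mat 0.10033917192254813 -0.014815889372472
at [ 0.5889 -0.0576  0.1342] rot [ 3.141  0.    -0.115] F [ 0.1  0.2 -0.4] t 3.0 g 0.001
shift cm [-0.14 -1.48  4.92] turn deg [ 0.   0.  -2.2]
```

```bash
python3 -m handwheel '[[[-0.07,-0.74,2],[0,0,-2.2]],[[-0.05,-0.74,2],[0,0,0]],[[0,0,0.9],[0,0,0]],[[0,0,0],[0,0,0]],[[0,0,0],[0,0,0]]]';python3 - <<'E'
from h import *
d=np.array([np.cos(YA),np.sin(YA)]); p=np.array([.589,-.0457])
t=p+.003*d;delta(*t,.075,YA-np.pi/2); shot('wrist','w3');crop('w3',260,120,120,140,4,'c6')
E
```

```text
clock: 3.45
tool_pos: [0.5895, -0.0421, 0.0857]
tool_rot: [3.141, -0.0, -0.074]
ft_force: [1.1, 0.5, 0.5]
gripper_width: 0.003
at [ 0.5895 -0.0421  0.0857] rot [ 3.141 -0.    -0.074] F [1.1 0.5 0.5] t 3.5 g 0.003
shift cm [-0.02  0.06  1.07] turn deg [ 0.  -0.   0.2]
```

View pics/c6.png

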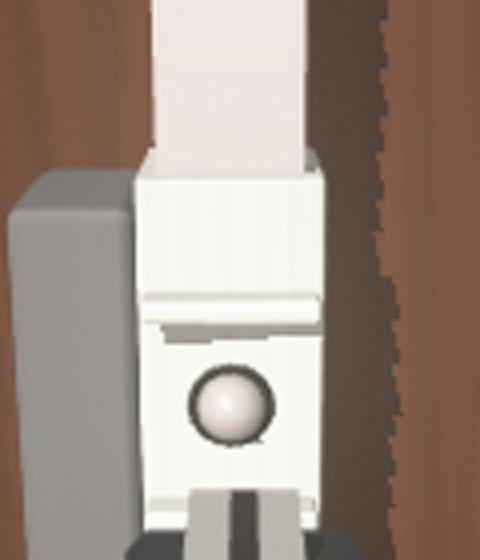

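```bash
python3 - <<'E'
from h import *
o,d=load('w3');r=R.from_euler('xyz',o['tool_rot'])
for q in [(0,-.011,.011),(0,0,.011),(0,.011,.011),(.007,-.011,.011),(0,-.011,.0)]:print(q,w2px('w3',[r.apply(q)+o['tool_pos']]))
print(px2w('w3',[[260+232/4,120+405/4]],.0555))
E
```

```text
(0, -0.011, 0.011) [[318.28193104 213.31553847]]
(0, 0, 0.011) [[318.32606662 230.03297655]]
(0, 0.011, 0.011) [[318.36875802 246.20339334]]
(0.007, -0.011, 0.011) [[329.75651693 213.3090831 ]]
(0, -0.011, 0.0) [[318.1626227  219.73004353]]
[[ 0.58901044 -0.04364159  0.0555    ]]
```

```bash
python3 - <<'E'
from h import *
o,d=shot('side','s1');shot('scene','sc1')
r=R.from_euler('xyz',o['tool_rot'])
for q in [(0,0,.011),(0,0,-.03),(0,0,-.1)]:print(q,w2px('s1',[r.apply(q)+o['tool_pos']]),w2px('sc1',[r.apply(q)+o['tool_pos']]))
crop('s1',260,130,130,110,6,'c7');crop('sc1',270,170,120,100,6,'c8')
E
```

```text
(0, 0, 0.011) [[292.56777755 190.64440189]] [[333.31109771 238.53429639]]
(0, 0, -0.03) [[291.6503267  176.31593223]] [[333.79078674 229.74750988]]
(0, 0, -0.1) [[289.98195286 150.25977486]] [[334.67979759 213.46290032]]
```

View pics/c7.png

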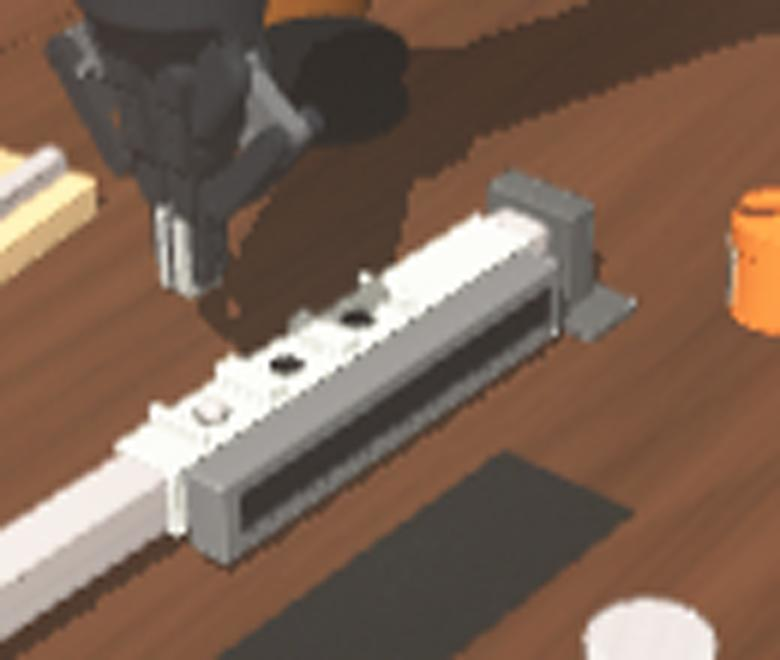

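View pics/c8.png

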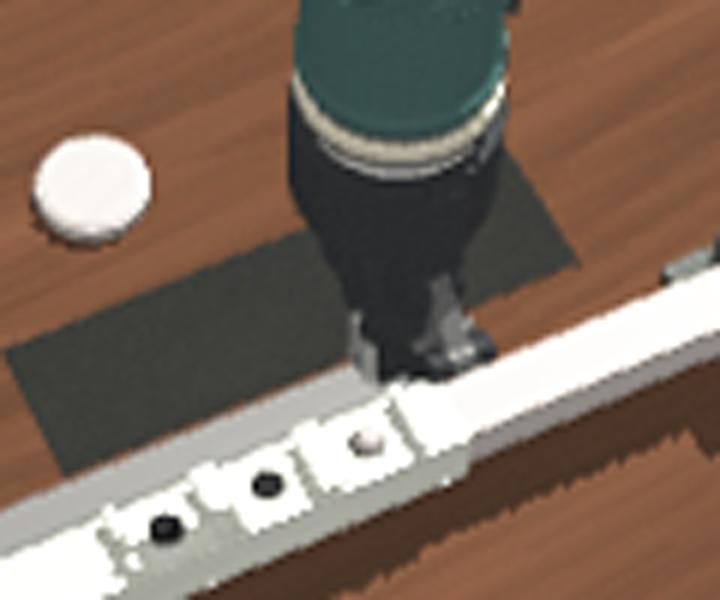

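```bash
python3 -m handwheel '[[[0,0,0.6],[0,0,0]],[[0,0,0.5],[0,0,0]],[[0,0,0],[0,0,0]]]'; python3 -m handwheel '[[[0,0,0.3],[0,0,0]],[[0,0,0],[0,0,0]]]';python3 -m handwheel '[[[0,0,0.3],[0,0,0]],[[0,0,0],[0,0,0]]]';python3 - <<'E'
from h import *
shot('side','s2');crop('s2',260,130,130,110,6,'c7')
E
```

```text
clock: 3.9
tool_pos: [0.5884, -0.0417, 0.0736]
tool_rot: [3.141, 0.002, -0.073]
ft_force: [-0.9, 0.1, 0.0]
gripper_width: -0.003
clock: 4.1
tool_pos: [0.5889, -0.0415, 0.071]
tool_rot: [3.142, 0.001, -0.073]
ft_force: [-0.3, -0.0, -0.4]
gripper_width: -0.003
clock: 4.3
tool_pos: [0.5889, -0.0415, 0.068]
tool_rot: [3.142, 0.001, -0.073]
ft_force: [0.2, -0.3, 0.6]
gripper_width: 0.001
```

View pics/c7.png

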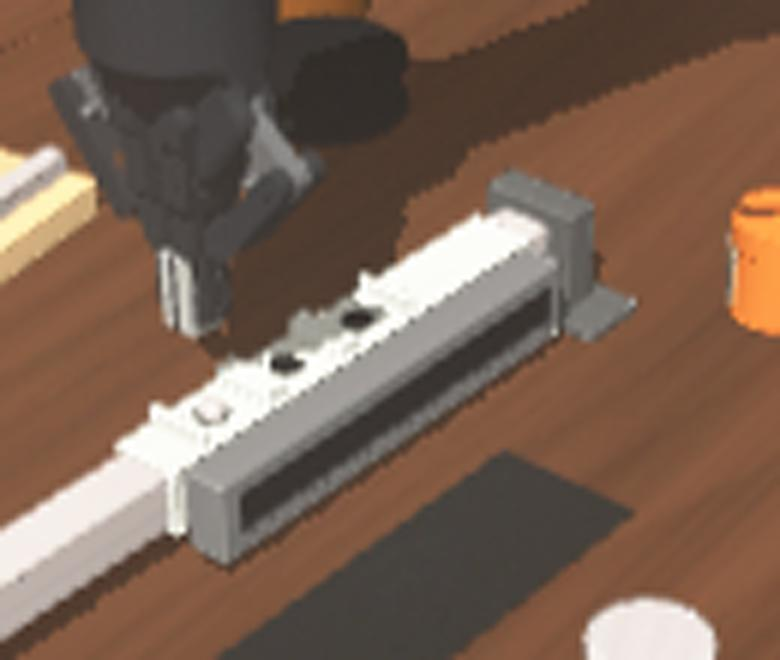

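```bash
python3 -m handwheel '[[[0,0,0.5],[0,0,0]],[[0,0,0.5],[0,0,0]],[[0,0,0],[0,0,0]]]'; python3 -m handwheel '[[[0,0,0.4],[0,0,0]],[[0,0,0.4],[0,0,0]],[[0,0,0],[0,0,0]]]';python3 -m handwheel '[[[0,0,0.3],[0,0,0]],[[0,0,0.3],[0,0,0]],[[0,0,0],[0,0,0]]]';python3 - <<'E'
from h import *
shot('side','s2');crop('s2',260,130,130,110,6,'c7')
shot('wrist','w4');crop('w4',220,120,200,140,4,'c6')
E
```

```text
clock: 4.65
tool_pos: [0.5884, -0.0416, 0.0575]
tool_rot: [3.141, 0.002, -0.073]
ft_force: [-0.1, 0.2, 0.6]
gripper_width: -0.001
clock: 4.95
tool_pos: [0.5887, -0.0415, 0.0498]
tool_rot: [3.142, 0.001, -0.073]
ft_force: [0.1, -0.1, -0.3]
gripper_width: 0.002
clock: 5.25
tool_pos: [0.5888, -0.0416, 0.044]
tool_rot: [3.141, 0.001, -0.073]
ft_force: [-0.2, -0.4, -0.2]
gripper_width: 0.003
```

View pics/c7.png

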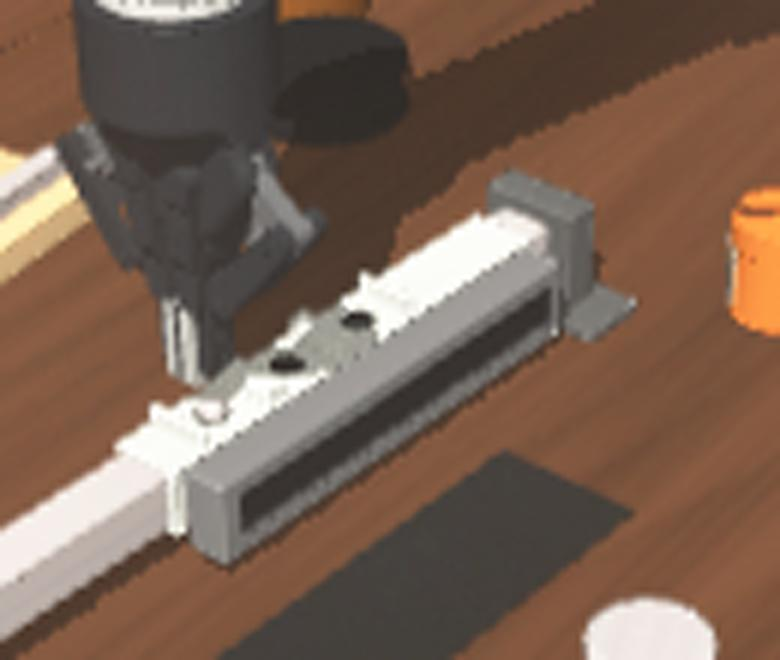

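View pics/c6.png

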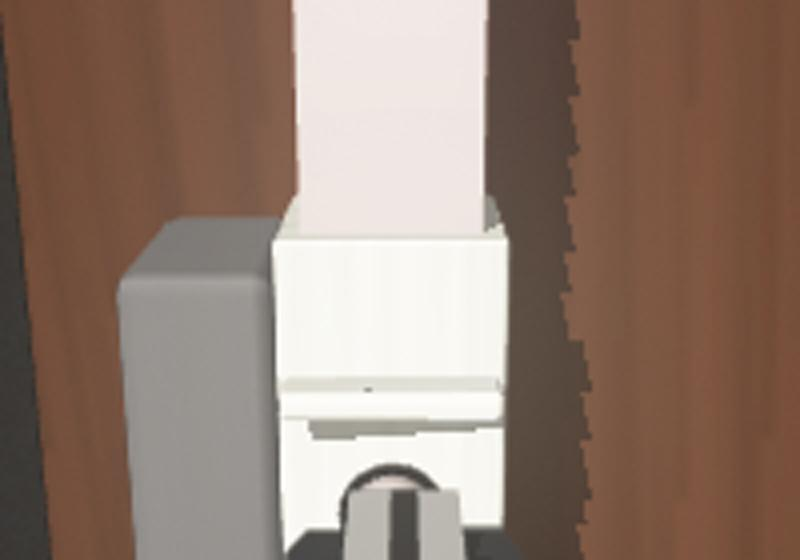

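```bash
python3 -m handwheel '[[[-0.15,0,0.3],[0,0,0]],[[0,0,0.2],[0,0,0]],[[0,0,0],[0,0,0]]]'; python3 -m handwheel '[[[0,0,0.2],[0,0,0]],[[0,0,0],[0,0,0]],[[0,0,0],[0,0,0]]]';python3 -m handwheel '[[[0,0,0.2],[0,0,0]],[[0,0,0],[0,0,0]],[[0,0,0],[0,0,0]]]'; python3 -m handwheel '[[[0,0,0.2],[0,0,0]],[[0,0,0],[0,0,0]],[[0,0,0],[0,0,0]]]'
```

```text
clock: 5.65
tool_pos: [0.5872, -0.0414, 0.0391]
tool_rot: [3.142, 0.001, -0.073]
ft_force: [0.4, 0.4, 0.7]
gripper_width: 0.0
clock: 5.95
tool_pos: [0.5877, -0.0414, 0.0373]
tool_rot: [3.142, 0.0, -0.073]
ft_force: [0.2, 0.2, 0.7]
gripper_width: 0.004
clock: 6.25
tool_pos: [0.5876, -0.0415, 0.0353]
tool_rot: [3.142, 0.0, -0.073]
ft_force: [-0.5, -0.1, 0.4]
gripper_width: -0.003
clock: 6.55
tool_pos: [0.5875, -0.0414, 0.0333]
tool_rot: [3.142, 0.0, -0.073]
ft_force: [0.1, 0.1, 0.4]
gripper_width: 0.002
```

```bash
python3 -m handwheel '[[[0,0,0.2],[0,0,0]],[[0,0,0],[0,0,0]],[[0,0,0],[0,0,0]]]'; python3 -m handwheel '[[[0,0,0.2],[0,0,0]],[[0,0,0],[0,0,0]],[[0,0,0],[0,0,0]]]';python3 - <<'E'
from h import *
shot('side','s2');crop('s2',260,130,130,110,6,'c7')
shot('wrist','w4');crop('w4',220,120,200,140,4,'c6')
E
```

```text
clock: 6.85
tool_pos: [0.5875, -0.0414, 0.0313]
tool_rot: [-3.142, 0.0, -0.073]
ft_force: [-0.4, -0.1, -0.6]
gripper_width: 0.003
clock: 7.15
tool_pos: [0.5879, -0.0415, 0.0296]
tool_rot: [3.142, -0.0, -0.073]
ft_force: [-0.4, -0.7, 2.2]
gripper_width: -0.0
```

View pics/c7.png

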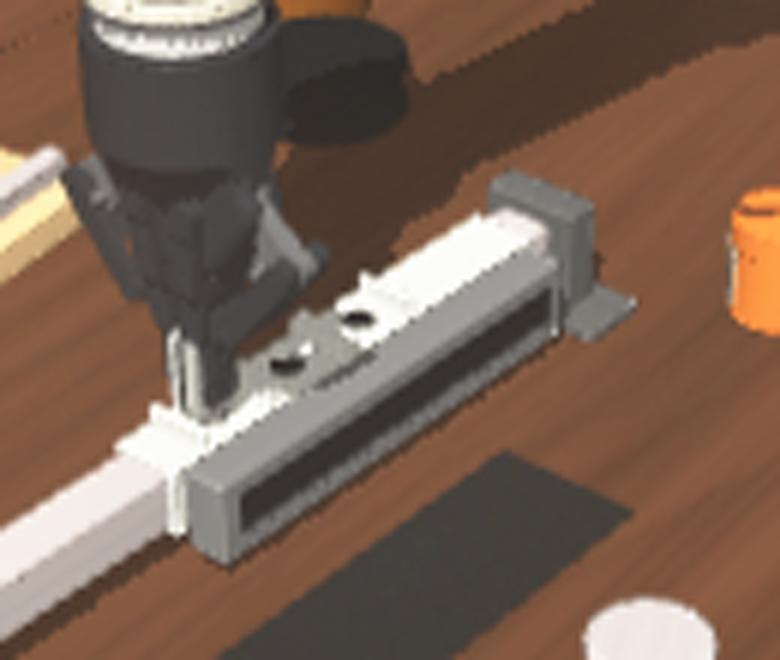

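View pics/c6.png

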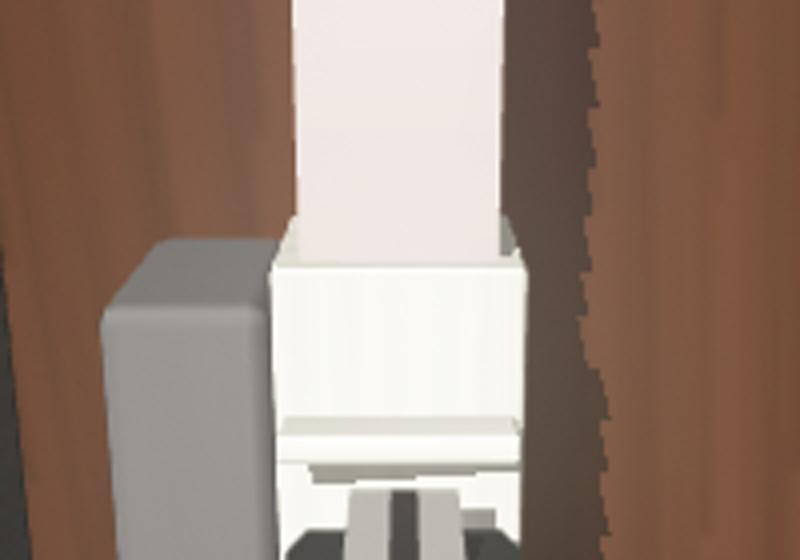

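```bash
python3 -m handwheel '[[[0,0,0.3],[0,0,0]],[[0,0,0],[0,0,0]],[[0,0,0],[0,0,0]]]'; python3 -m handwheel '[[[0,0,0.2],[0,0,0]],[[0,0,0],[0,0,0]],[[0,0,0],[0,0,0]]]';python3 -m handwheel '[[[0,0,0.1],[0,0,0]],[[0,0,0],[0,0,0]],[[0,0,0],[0,0,0]]]';python3 -m handwheel '[[[0,0,0.1],[0,0,0]],[[0,0,0],[0,0,0]],[[0,0,0],[0,0,0]]]'
```

```text
clock: 7.55
tool_pos: [0.5878, -0.0415, 0.0264]
tool_rot: [3.142, -0.0, -0.073]
ft_force: [-0.0, -0.5, 3.8]
gripper_width: -0.003
clock: 7.85
tool_pos: [0.5878, -0.0414, 0.0244]
tool_rot: [-3.142, -0.0, -0.073]
ft_force: [0.8, 0.6, 3.0]
gripper_width: -0.002
clock: 8.15
tool_pos: [0.5878, -0.0414, 0.0234]
tool_rot: [-3.142, -0.0, -0.073]
ft_force: [0.7, 0.0, 3.6]
gripper_width: 0.001
clock: 8.45
tool_pos: [0.5879, -0.0414, 0.0232]
tool_rot: [3.141, -0.001, -0.073]
ft_force: [-1.5, -0.1, 9.1]
gripper_width: 0.002
```

```bash
python3 -m handwheel '[[[0,-0.2,-0.03],[0,0,0]],[[0,-0.2,0],[0,0,0]],[[0,-0.2,0],[0,0,0]],[[0,-0.2,0],[0,0,0]],[[0,-0.2,0],[0,0,0]],[[0,-0.2,0],[0,0,0]],[[0,0,0],[0,0,0]]]';python3 - <<'E'
from h import *
shot('wrist','w5');shot('side','s3');crop('w5',220,120,200,140,4,'c6');crop('s3',260,130,130,110,6,'c7')
E
```

```text
clock: 9.15
tool_pos: [0.5882, -0.0352, 0.0232]
tool_rot: [3.135, 0.001, -0.076]
ft_force: [-0.0, -7.6, 8.6]
gripper_width: -0.003
```

View pics/c6.png

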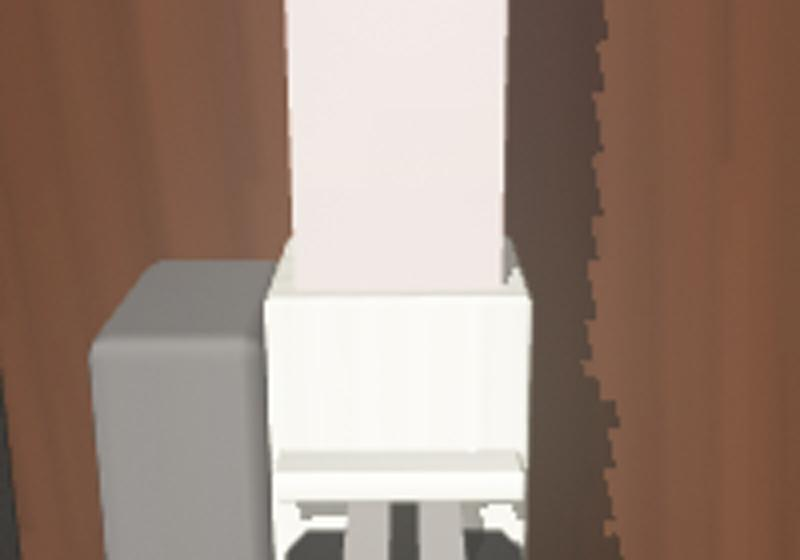

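View pics/c7.png

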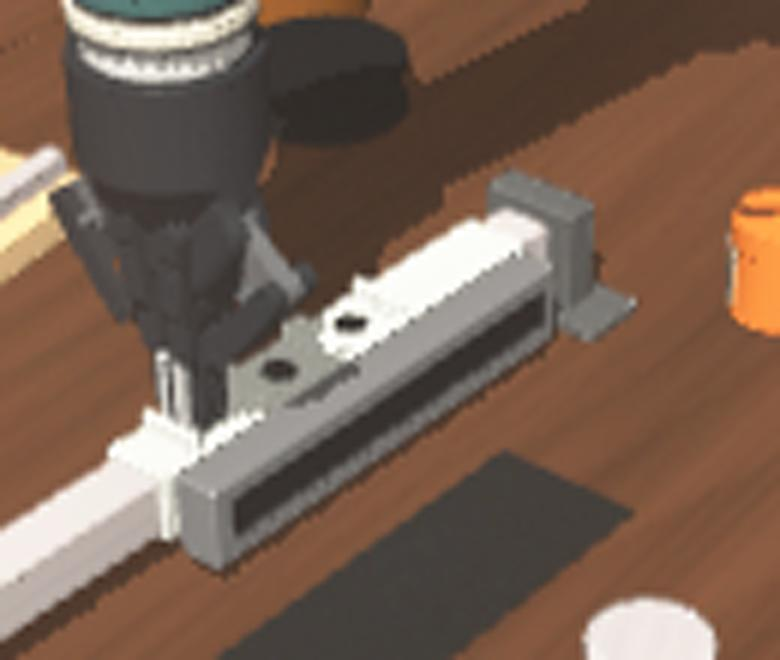

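```bash
python3 -m handwheel '[[[0,-0.2,0],[0,0,0]],[[0,-0.2,0],[0,0,0]],[[0,0,0],[0,0,0]]]';python3 -m handwheel '[[[0,-0.2,0],[0,0,0]],[[0,-0.2,0],[0,0,0]],[[0,0,0],[0,0,0]]]'
```

```text
clock: 9.55
tool_pos: [0.5886, -0.0297, 0.0232]
tool_rot: [3.137, 0.0, -0.077]
ft_force: [-1.6, -2.0, 7.1]
gripper_width: 0.004
clock: 9.85
tool_pos: [0.5891, -0.0229, 0.0232]
tool_rot: [3.14, 0.0, -0.074]
ft_force: [-1.1, -0.9, 7.5]
gripper_width: -0.002
```

```bash
python3 -m handwheel '[[[0,-0.2,-0.1],[0,0,0]],[[0,-0.2,0],[0,0,0]],[[0,-0.2,0],[0,0,0]],[[0,-0.2,0],[0,0,0]],[[0,-0.2,0],[0,0,0]],[[0,-0.2,0],[0,0,0]],[[0,-0.2,0],[0,0,0]],[[0,-0.2,0],[0,0,0]],[[0,-0.2,0],[0,0,0]],[[0,-0.2,0],[0,0,0]],[[0,-0.2,0],[0,0,0]]]';for i in 1; do python3 -m handwheel '[[[0,-0.1,0],[0,0,0]],[[0,-0.1,0],[0,0,0]],[[0,0,0],[0,0,0]]]';done;python3 - <<'E'
from h import *
shot('scene','sc2');shot('side','s3');crop('s3',260,130,130,110,6,'c7');crop('sc2',270,170,120,100,6,'c8')
E
```

```text
clock: 10.95
tool_pos: [0.5903, 0.0019, 0.0237]
tool_rot: [-3.14, 0.001, -0.072]
ft_force: [0.1, 0.4, 0.3]
gripper_width: -0.0
clock: 11.25
tool_pos: [0.5907, 0.0036, 0.0238]
tool_rot: [-3.141, 0.0, -0.072]
ft_force: [-0.0, 0.4, 0.5]
gripper_width: 0.0
```

View pics/c7.png

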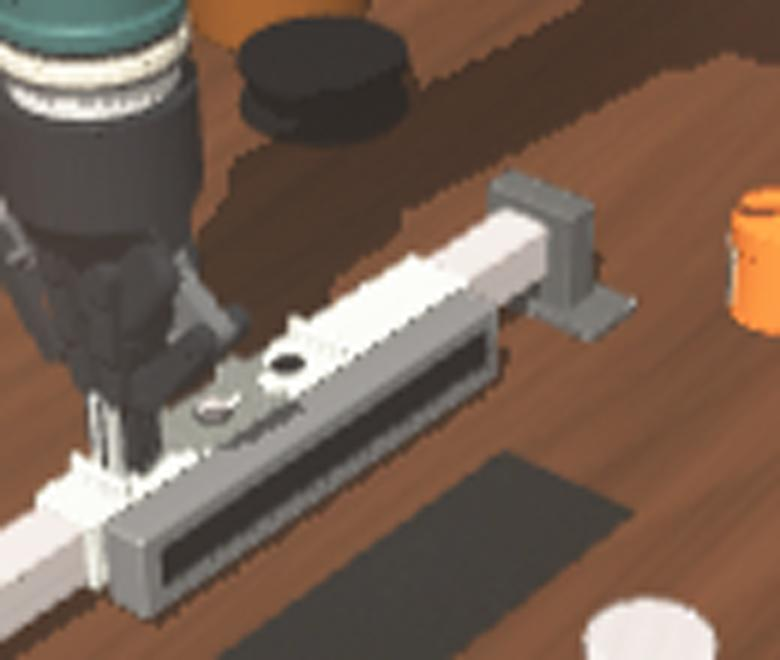

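View pics/c8.png

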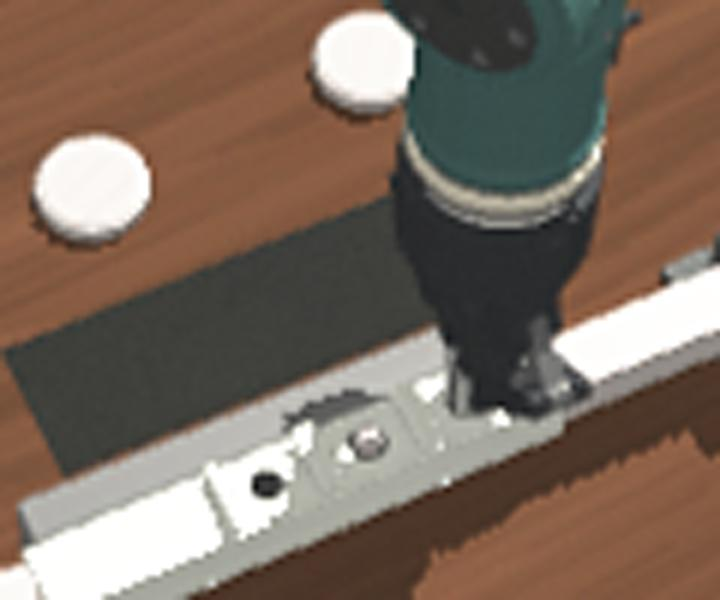

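```bash
python3 -m handwheel '[[[0,0.1,-2],[0,0,0]],[[0,0.5,-1],[0,0,0]],[[0,2,0],[0,0,0]],[[0,1.6,0],[0,0,0]],[[0,0,0],[0,0,0]]]';python3 - <<'E'
from h import *
delta(.5880,-.0415,.033,YA-np.pi/2)
E
```

```text
clock: 11.85
tool_pos: [0.587, -0.0439, 0.0534]
tool_rot: [3.139, 0.001, -0.078]
ft_force: [-0.6, -0.7, -0.8]
gripper_width: -0.003
at [ 0.587  -0.0439  0.0534] rot [ 3.139e+00  1.000e-03 -7.800e-02] F [-0.6 -0.7 -0.8] t 11.8 g -0.003
shift cm [ 0.08 -0.25  2.04] turn deg [ 0.2  0.1 -0.1]
```

```bash
python3 -m handwheel '[[[0.08,-0.25,1],[0,0,0]],[[0,0,1.1],[0,0,0]],[[0,0,0],[0,0,0]]]'; python3 -m handwheel '[[[0,0,0.4],[0,0,0]],[[0,0,0.3],[0,0,0]],[[0,0,0.1],[0,0,0]],[[0,0,0],[0,0,0]]]'; python3 -m handwheel '[[[0,0,0.1],[0,0,0]],[[0,0,0],[0,0,0]]]'
```

```text
clock: 12.15
tool_pos: [0.5889, -0.0353, 0.0314]
tool_rot: [-3.141, 0.001, -0.071]
ft_force: [-0.2, 0.7, 0.1]
gripper_width: -0.002
clock: 12.55
tool_pos: [0.5893, -0.0351, 0.03]
tool_rot: [3.14, -0.001, -0.071]
ft_force: [-10.1, 0.4, 45.9]
gripper_width: 0.005
clock: 12.75
tool_pos: [0.5894, -0.035, 0.0298]
tool_rot: [3.14, -0.001, -0.07]
ft_force: [-12.1, 0.8, 51.2]
gripper_width: -0.0
```

```bash
python3 -m handwheel '[[[0,0,-1.5],[0,0,0]],[[0,0.6,0],[0,0,0]],[[0,0,0],[0,0,0]],[[0,0,0],[0,0,0]]]';python3 - <<'E'
from h import *
delta(.5880,-.0415,.033,YA-np.pi/2)
shot('wrist','w5');crop('w5',220,120,200,140,4,'c6')
E
```

```text
clock: 13.15
tool_pos: [0.5873, -0.0431, 0.0374]
tool_rot: [3.141, 0.002, -0.073]
ft_force: [0.5, -0.4, 0.4]
gripper_width: 0.0
at [ 0.5873 -0.0431  0.0374] rot [ 3.141e+00  2.000e-03 -7.300e-02] F [ 0.5 -0.4  0.4] t 13.2 g 0.0
shift cm [ 0.05 -0.17  0.43] turn deg [0.  0.1 0.2]
```

View pics/c6.png

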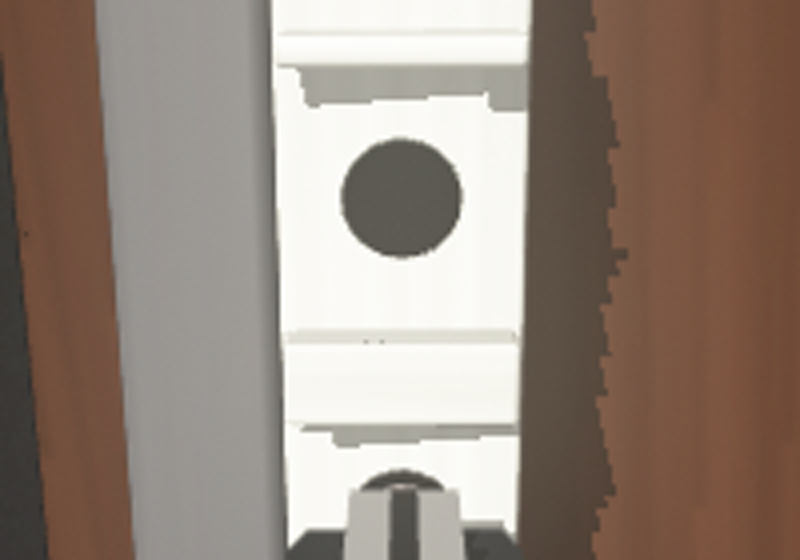

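```bash
python3 -m handwheel '[[[0,-0.1,0.4],[0,0,0]],[[0,0,0.4],[0,0,0]],[[0,0,0],[0,0,0]],[[0,0,0],[0,0,0]]]'; python3 -m handwheel '[[[0,0,0.3],[0,0,0]],[[0,0,0.2],[0,0,0]],[[0,0,0],[0,0,0]]]'
```

```text
clock: 13.6
tool_pos: [0.5882, -0.0417, 0.0303]
tool_rot: [-3.141, 0.001, -0.072]
ft_force: [0.2, 0.6, 0.6]
gripper_width: 0.001
clock: 13.9
tool_pos: [0.5884, -0.0418, 0.0256]
tool_rot: [-3.141, 0.0, -0.073]
ft_force: [-0.6, 1.3, 2.4]
gripper_width: -0.001
```

```bash
python3 -m handwheel '[[[0,0,0.2],[0,0,0]],[[0,0,0],[0,0,0]],[[0,0,0.1],[0,0,0]],[[0,0,0],[0,0,0]]]'; python3 -m handwheel '[[[0,-0.2,0],[0,0,0]],[[0,-0.2,0],[0,0,0]],[[0,-0.2,0],[0,0,0]],[[0,-0.2,0],[0,0,0]],[[0,-0.2,0],[0,0,0]],[[0,-0.2,0],[0,0,0]],[[0,0,0],[0,0,0]]]'; python3 -m handwheel '[[[0,-0.2,0],[0,0,0]],[[0,-0.2,0],[0,0,0]],[[0,-0.2,0],[0,0,0]],[[0,0,0],[0,0,0]]]'
```

```text
clock: 14.3
tool_pos: [0.5884, -0.0419, 0.0232]
tool_rot: [3.141, 0.0, -0.073]
ft_force: [-1.3, 1.2, 7.4]
gripper_width: 0.004
clock: 15.0
tool_pos: [0.5892, -0.0353, 0.0232]
tool_rot: [3.135, 0.001, -0.076]
ft_force: [-1.3, -7.7, 7.1]
gripper_width: -0.003
clock: 15.4
tool_pos: [0.5898, -0.0274, 0.0232]
tool_rot: [3.138, -0.0, -0.076]
ft_force: [-0.6, -1.4, 6.2]
gripper_width: 0.007
```

```bash
python3 -m handwheel '[[[0,-0.2,-0.08],[0,0,0]],[[0,-0.2,0],[0,0,0]],[[0,-0.2,0],[0,0,0]],[[0,-0.2,0],[0,0,0]],[[0,-0.2,0],[0,0,0]],[[0,-0.2,0],[0,0,0]],[[0,-0.2,0],[0,0,0]],[[0,-0.2,0],[0,0,0]],[[0,-0.2,0],[0,0,0]],[[0,-0.2,0],[0,0,0]],[[0,-0.2,0],[0,0,0]]]';for i in 1; do python3 -m handwheel '[[[0,-0.1,0],[0,0,0]],[[0,-0.1,0],[0,0,0]],[[0,-0.1,0],[0,0,0]],[[0,0,0],[0,0,0]],[[0,0,0],[0,0,0]]]';done;python3 - <<'E'
from h import *
shot('scene','sc3');shot('side','s4');crop('s4',260,130,130,110,6,'c7');crop('sc3',270,170,120,100,6,'c8')
E
```

```text
clock: 16.5
tool_pos: [0.5912, -0.0016, 0.0235]
tool_rot: [-3.141, 0.0, -0.073]
ft_force: [0.8, -2.9, -0.2]
gripper_width: 0.001
clock: 17.0
tool_pos: [0.5913, 0.0014, 0.0235]
tool_rot: [-3.141, 0.0, -0.072]
ft_force: [-0.3, -0.0, -0.1]
gripper_width: 0.0
```

View pics/c7.png

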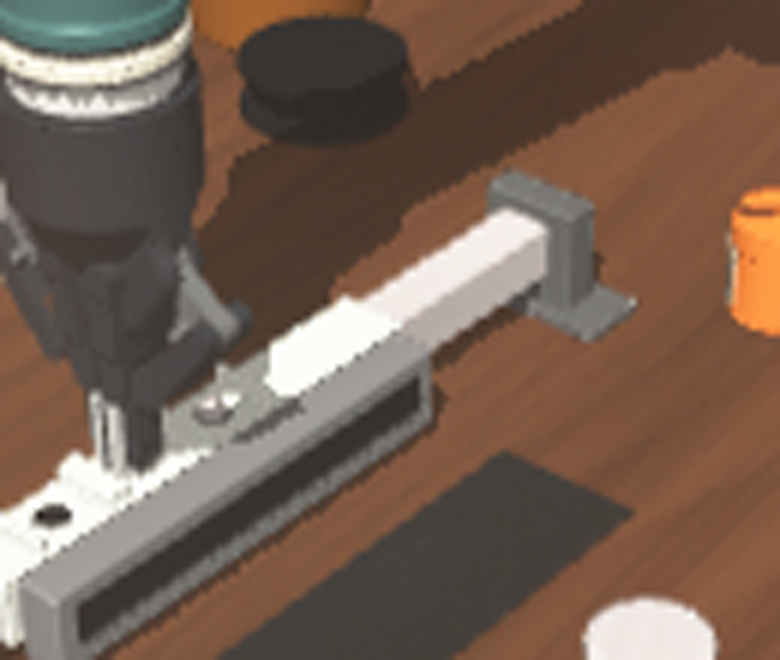

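View pics/c8.png

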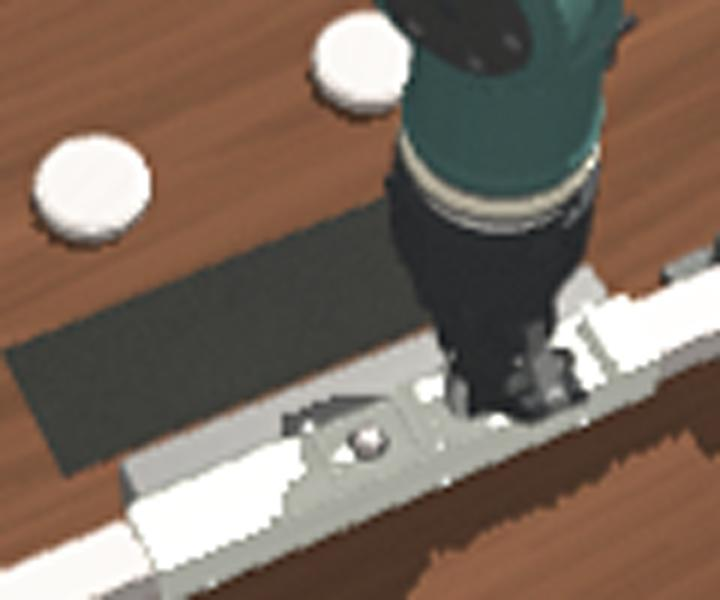

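```bash
python3 -m handwheel '[[[0,0.1,-3],[0,0,0]],[[0,0,-5],[0,0,0]],[[0,0,-5],[0,0,0]],[[0,0,-4],[0,0,0]],[[0,0,0],[0,0,0]],[[0,0,0],[0,0,0]]]' 72;python3 - <<'E'
from h import *
shot('scene','sc4');crop('sc4',110,170,140,130,5,'c1');
delta(.459,-.400,.16,-1.33)
E
```

```text
clock: 17.7
tool_pos: [0.5918, -0.0003, 0.1945]
tool_rot: [3.141, -0.002, -0.073]
ft_force: [-0.4, -0.4, -0.5]
gripper_width: 0.718
at [ 5.906e-01 -5.000e-04  1.930e-01] rot [ 3.141e+00  1.000e-03 -7.300e-02] F [ 0.3 -0.  -1.1] t 17.8 g 0.716
shift cm [-10.21  40.8    3.33] turn deg [ 0.1  0.  72. ]
```

View pics/sc4.png

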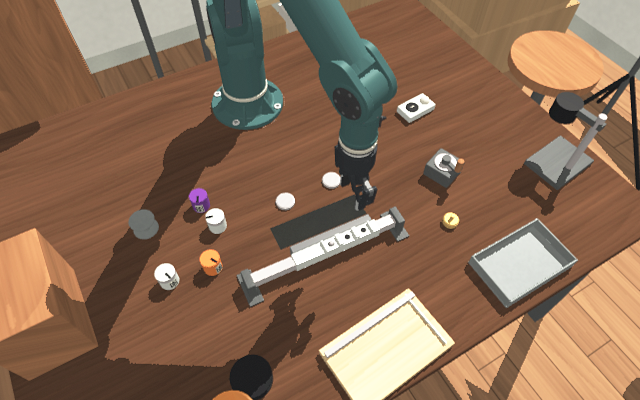

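```bash
python3 -m handwheel '[[[-1.1,4.5,0.3],[0,0,0]],[[-1.1,4.5,0.3],[0,0,0]],[[-1.1,4.5,0.3],[0,0,0]],[[-1.1,4.5,0.3],[0,0,0]],[[-1.1,4.5,0.3],[0,0,0]],[[-1.1,4.5,0.3],[0,0,0]],[[-1.1,4.5,0.3],[0,0,0]],[[-1.1,4.5,0.3],[0,0,0]],[[-1.1,4.5,0.3],[0,0,0]]]'; python3 -m handwheel '[[[0,0,0],[0,0,8]],[[0,0,0],[0,0,8]],[[0,0,0],[0,0,8]],[[0,0,0],[0,0,8]],[[0,0,0],[0,0,8]],[[0,0,0],[0,0,8]],[[0,0,0],[0,0,8]],[[0,0,0],[0,0,8]],[[0,0,0],[0,0,8]],[[0,0,0],[0,0,0]],[[0,0,0],[0,0,0]]]';python3 - <<'E'
from h import *
shot('wrist','w6'); delta(.459,-.4223,.16,-1.33);shot('scene','sc5');shot('side','s5')
E
```

```text
clock: 18.65
tool_pos: [0.4609, -0.3975, 0.1638]
tool_rot: [-3.139, 0.004, -0.073]
ft_force: [0.1, 0.1, 0.5]
gripper_width: 0.72
clock: 19.75
tool_pos: [0.4623, -0.396, 0.1648]
tool_rot: [3.139, 0.002, -1.326]
ft_force: [-0.5, 0.4, -0.3]
gripper_width: 0.72
at [ 0.4625 -0.3963  0.1652] rot [ 3.140e+00  2.000e-03 -1.327e+00] F [-0.1 -0.2 -0.6] t 19.8 g 0.722
shift cm [2.44 0.97 0.52] turn deg [0.1 0.1 0.2]
```

View pics/w6.png

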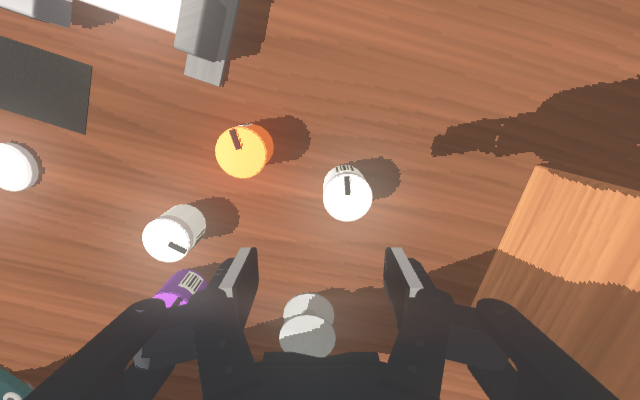

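```bash
python3 - <<'E'
from h import *
crop('w6',300,140,100,90,7,'c1');crop('w6',120,190,110,90,7,'c2');crop('sc5',270,170,170,120,4.5,'c3')
E
```

```text
(no output)
```

View pics/c1.png

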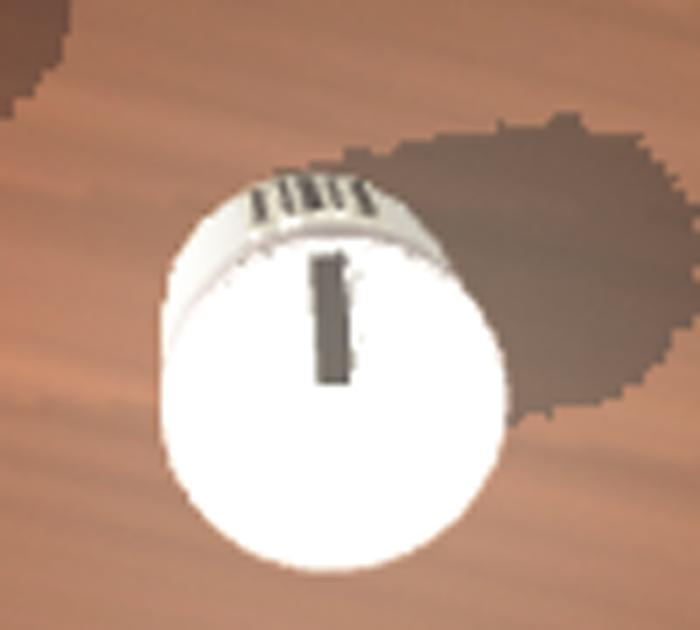

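View pics/c2.png

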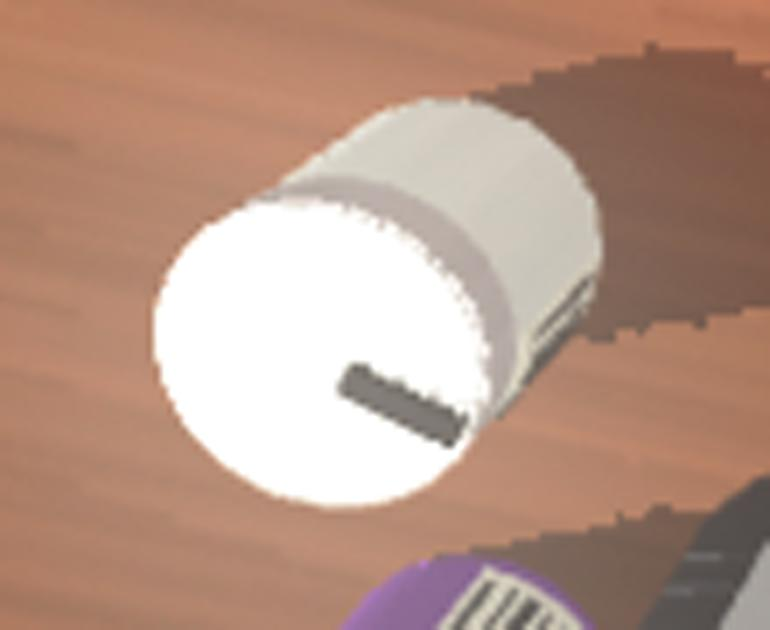

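View pics/c3.png

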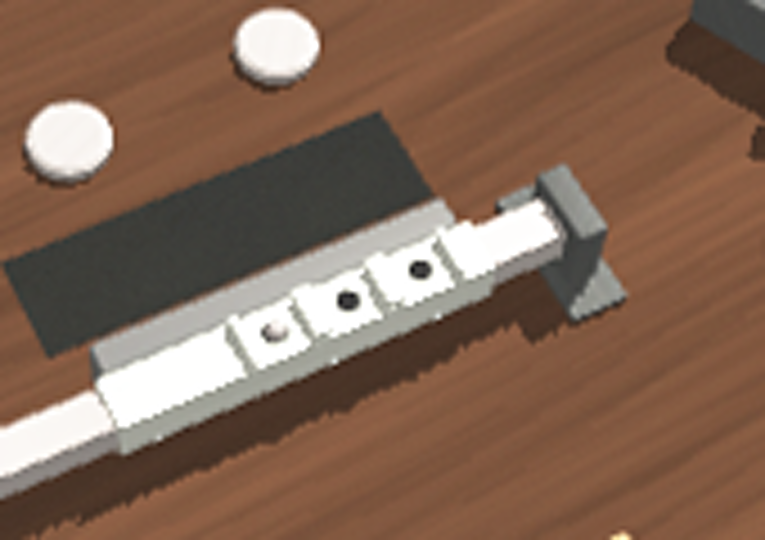

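```bash
python3 - <<'E'
from h import *
d=np.array([np.cos(YA),np.sin(YA)]);xx=np.array([np.sin(YA),-np.cos(YA)])
for p in px2w('sc5',np.array([(93,350),(440,200),(5,262),(380,112),(433,197),(50,357)])/4.5+[270,170],.05)[:2]: q=p[:2]-C0;print('reader',q@xx,q@d)
s=lambda *p:np.array(p)/7
for n,off,pts in (('B',[300,140],[(335,402),(333,382),(328,255)]),('A',[120,190],[(325,350),(350,378),(458,432)])):
    w=px2w('w6',s(*pts)+off,.05);v=w[2]-w[1];u=w[2]-w[0];print(n,w.round(4),np.degrees(np.arctan2(v[1],v[0])),np.degrees(np.arctan2(u[1],u[0])),np.linalg.norm(u))
# edges B
print(px2w('w6',s((162,402),(505,402))+[300,140],.05))
o,dd=load('w6')
r=R.from_euler('xyz',o['tool_rot'])
for z in (-.03,-.034,-.038):print(w2px('w6',[r.apply((.0+sx*.031,-.011,z))+o['tool_pos'] for sx in(-1,1)]))
E
```

```text
reader 0.0668379123566089 -0.1090000478608513
reader 0.06313103470872812 0.10643203885766328
B [[ 0.4598 -0.4232  0.05  ]
 [ 0.4624 -0.4222  0.05  ]
 [ 0.4791 -0.4169  0.05  ]] 17.610664813636628 18.070380756391728 0.0203684641970789
A [[ 0.3741 -0.2611  0.05  ]
 [ 0.3706 -0.265   0.05  ]
 [ 0.3658 -0.2809  0.05  ]] -106.65014387265035 -112.64652296332162 0.0213691648465449
[[ 0.45412057 -0.40055914  0.05      ]
 [ 0.46533756 -0.44549886  0.05      ]]
[[256.60219614 243.89550633]
 [384.15635983 243.79692782]]
[[254.96745672 247.50917817]
 [385.79850483 247.40664657]]
[[253.24649179 251.31345573]
 [387.527231   251.20668569]]
```

```bash
python3 - <<'E'
from h import *
delta(.4595,-.4225,-.024,-1.262)
E
```

```text
at [ 0.4629 -0.3966  0.1658] rot [ 3.141e+00  1.000e-03 -1.328e+00] F [-0.6 -0.3  0.4] t 19.9 g 0.721
shift cm [ 2.45  0.94 18.98] turn deg [ 0.   0.1 -3.8]
```

```bash
python3 -m handwheel '[[[1.2,0.5,2],[0,0,-3.8]],[[1.2,0.5,2],[0,0,0]],[[0,0,2],[0,0,0]],[[0,0,0],[0,0,0]],[[0,0,0],[0,0,0]],[[0,0,0],[0,0,0]]]';python3 - <<'E'
from h import *
shot('wrist','w7');crop('w7',210,120,220,170,3.5,'c1')
delta(.4595,-.4225,-.024,-1.262)
E
```

```text
clock: 20.5
tool_pos: [0.461, -0.4228, 0.1076]
tool_rot: [-3.14, -0.001, -1.262]
ft_force: [1.2, -0.2, 0.2]
gripper_width: 0.72
at [ 0.4611 -0.4229  0.1077] rot [-3.140e+00 -2.000e-03 -1.262e+00] F [-0.9 -0.4 -0.2] t 20.6 g 0.719
shift cm [-0.1   0.16 13.17] turn deg [-0.1 -0.1 -0. ]
```

View pics/c1.png

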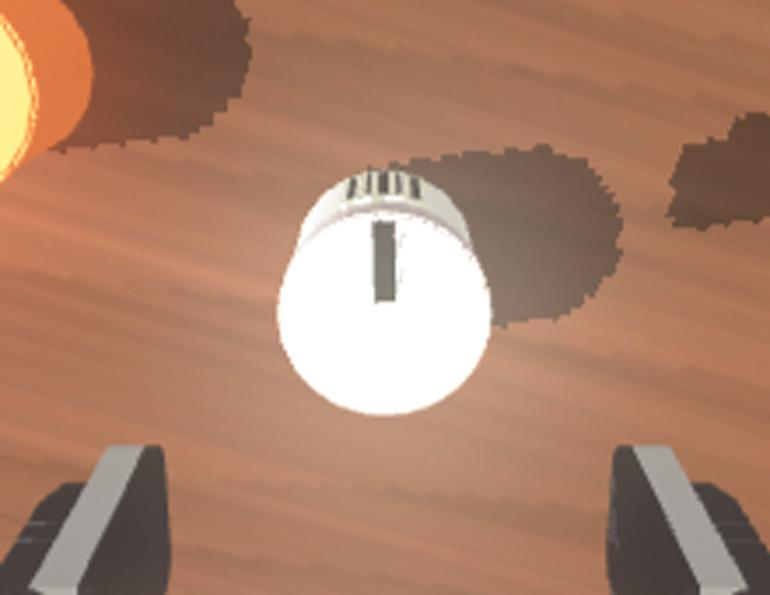

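```bash
python3 -m handwheel '[[[-0.1,0.1,4],[0,0,0]],[[0,0,4],[0,0,0]],[[0,0,3],[0,0,0]],[[0,0,1.2],[0,0,0]],[[0,0,0],[0,0,0]],[[0,0,0],[0,0,0]]]';python3 - <<'E'
from h import *
shot('wrist','w8');crop('w8',170,120,300,220,2.6,'c1');shot('side','s6');crop('s6',370,130,80,70,9,'c2')
E
```

```text
clock: 21.15
tool_pos: [0.46, -0.4228, -0.0141]
tool_rot: [-3.14, -0.002, -1.263]
ft_force: [0.1, -0.5, -0.0]
gripper_width: 0.718
```

View pics/c1.png

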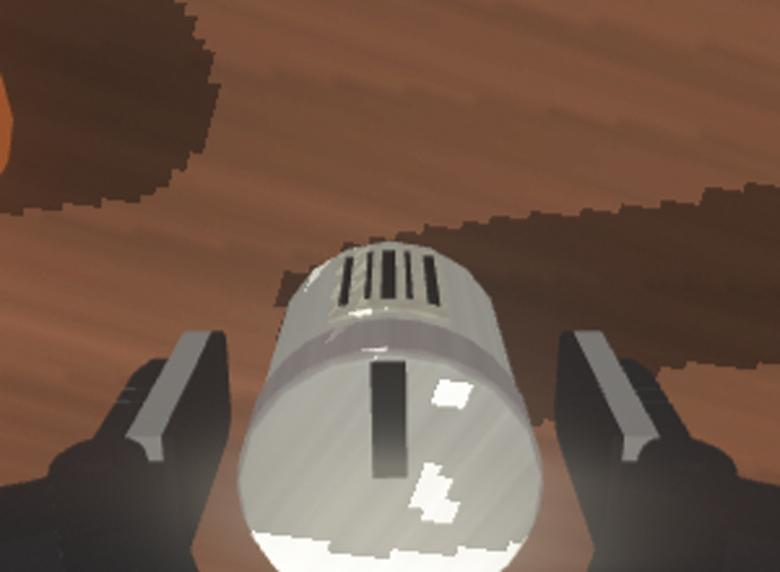

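View pics/c2.png

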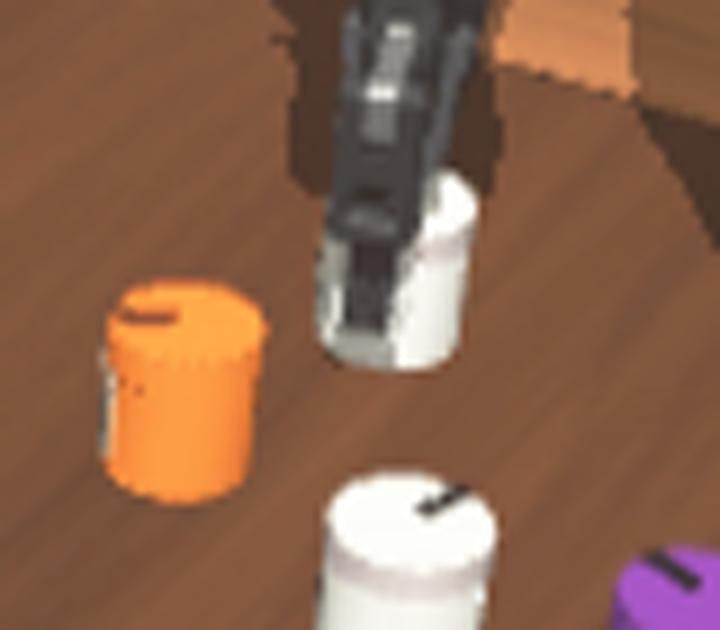

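```bash
python3 -m handwheel '[[[0,0,0.4],[0,0,0]],[[0,0,0],[0,0,0]],[[0,0,0],[0,0,0]],[[0,0,0],[0,0,0]],[[0,0,0],[0,0,0]],[[0,0,0],[0,0,0]],[[0,0,0],[0,0,0]]]' 0 35;python3 -m handwheel '[[[0,0,-2],[0,0,0]],[[0,0,-4],[0,0,0]],[[0,0,-4],[0,0,0]],[[0,0,0],[0,0,0]],[[0,0,0],[0,0,0]]]';python3 - <<'E'
from h import *
shot('wrist','w9');crop('w9',170,120,300,220,2.6,'c1')
t=mw(0,-.05);print(t);delta(*t,.086,YA-np.pi)
E
```

```text
clock: 21.95
tool_pos: [0.4601, -0.423, -0.0181]
tool_rot: [-3.14, -0.003, -1.263]
ft_force: [0.6, 0.6, 6.4]
gripper_width: 0.53
clock: 22.45
tool_pos: [0.4591, -0.4223, 0.0816]
tool_rot: [-3.141, -0.002, -1.263]
ft_force: [-0.5, 0.9, -2.0]
gripper_width: 0.528
[ 0.486249   -0.07305148]
at [ 0.4583 -0.4215  0.0802] rot [ 3.141e+00  1.000e-03 -1.263e+00] F [-0.1  0.5 -1.7] t 22.5 g 0.527
shift cm [-32.36 -13.22  -0.56] turn deg [ 0.   0.  22.1]
```

View pics/c1.png

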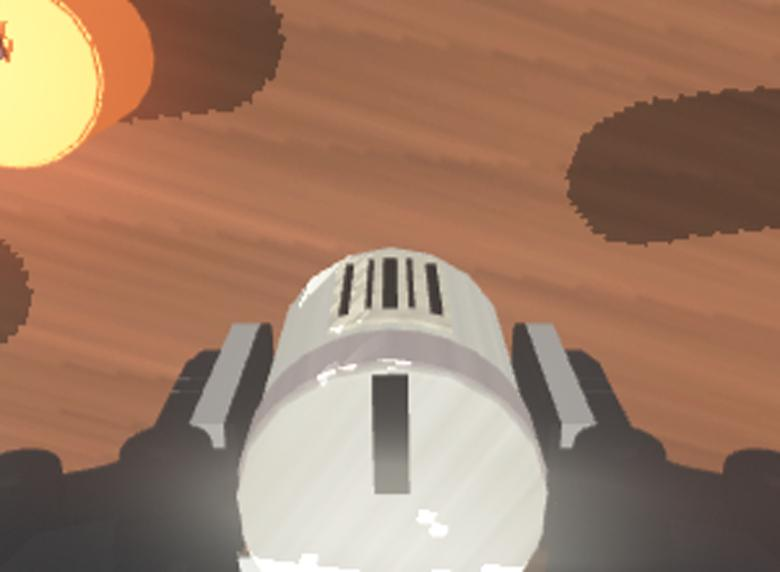

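```bash
python3 -m handwheel '[[[-2.05,-0.65,0],[0,0,0]],[[-4.05,-1.65,0],[0,0,0]],[[-4.05,-1.65,0],[0,0,0]],[[-4.05,-1.65,0],[0,0,0]],[[-4.05,-1.65,0],[0,0,0]],[[-4.05,-1.65,0],[0,0,0]],[[-4.05,-1.65,0],[0,0,0]],[[-4.05,-1.65,0],[0,0,0]],[[-2.05,-1,0],[0,0,0]]]';python3 -m handwheel '[[[0,0,0],[0,0,7.4]],[[0,0,0],[0,0,7.4]],[[0,0,0],[0,0,7.3]],[[0,0,0],[0,0,0]],[[0,0,0],[0,0,0]],[[0,0,0],[0,0,0]]]';python3 - <<'E'
from h import *
shot('wrist','w10');crop('w10',120,100,360,240,2.2,'c1')
t=mw(0,-.05);print(t);delta(*t,-.0165,YA-np.pi)
E
```

```text
clock: 23.4
tool_pos: [0.4845, -0.0681, 0.0789]
tool_rot: [3.138, 0.003, -1.258]
ft_force: [0.3, 0.0, -1.4]
gripper_width: 0.532
clock: 24.0
tool_pos: [0.4858, -0.0728, 0.0799]
tool_rot: [3.14, -0.0, -1.647]
ft_force: [0.0, 0.2, -1.4]
gripper_width: 0.525
[ 0.486249   -0.07305148]
at [ 0.486  -0.0728  0.0801] rot [ 3.141  0.    -1.648] F [-1.  -0.8 -0.7] t 24.1 g 0.535
shift cm [ 0.02 -0.04  9.66] turn deg [0.1 0.  0. ]
```

View pics/c1.png

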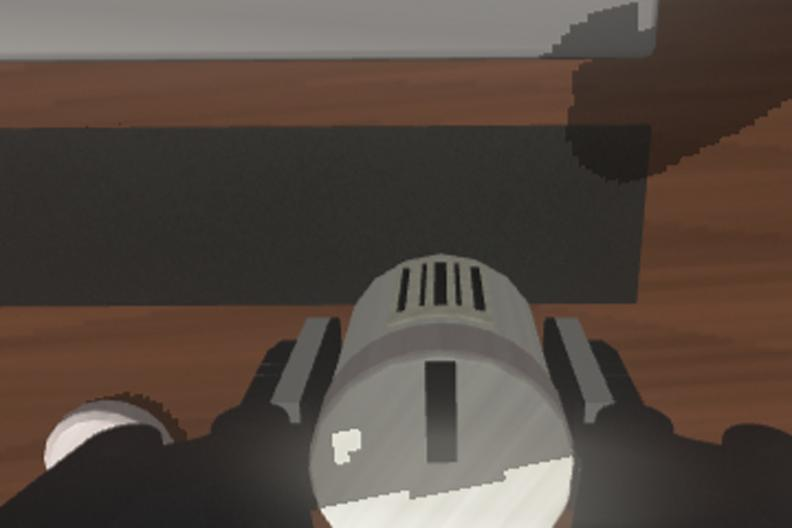

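```bash
python3 -m handwheel '[[[0,0,3],[0,0,0]],[[0,0,3],[0,0,0]],[[0,0,2.5],[0,0,0]],[[0,0,0.6],[0,0,0]],[[0,0,0.3],[0,0,0]],[[0,0,0],[0,0,0]],[[0,0,0],[0,0,0]]]';python3 -m handwheel '[[[0,0,0.2],[0,0,0]],[[0,0,0],[0,0,0]],[[0,0,0],[0,0,0]]]'
```

```text
clock: 24.75
tool_pos: [0.4871, -0.0729, -0.0125]
tool_rot: [-3.14, -0.0, -1.649]
ft_force: [0.9, -0.5, -0.7]
gripper_width: 0.529
clock: 25.05
tool_pos: [0.4866, -0.0727, -0.0151]
tool_rot: [-3.141, -0.0, -1.649]
ft_force: [0.2, 0.8, -0.2]
gripper_width: 0.528
```

```bash
python3 -m handwheel '[[[0,0,0.1],[0,0,0]],[[0,0,0],[0,0,0]],[[0,0,0],[0,0,0]]]';python3 -m handwheel '[[[0,0,0.1],[0,0,0]],[[0,0,0],[0,0,0]],[[0,0,0],[0,0,0]]]'
```

```text
clock: 25.35
tool_pos: [0.4864, -0.0727, -0.0165]
tool_rot: [3.142, -0.0, -1.649]
ft_force: [0.2, -0.2, -1.0]
gripper_width: 0.527
clock: 25.65
tool_pos: [0.4864, -0.0728, -0.0176]
tool_rot: [3.141, -0.0, -1.649]
ft_force: [1.0, -0.2, -0.8]
gripper_width: 0.53
```

```bash
python3 -m handwheel '[[[0,0,0.1],[0,0,0]],[[0,0,0],[0,0,0]],[[0,0,0],[0,0,0]]]';python3 -m handwheel '[[[0,0,0.1],[0,0,0]],[[0,0,0],[0,0,0]],[[0,0,0],[0,0,0]]]'
```

```text
clock: 25.95
tool_pos: [0.4864, -0.0727, -0.0181]
tool_rot: [-3.141, 0.0, -1.649]
ft_force: [-0.6, 0.7, 5.1]
gripper_width: 0.531
clock: 26.25
tool_pos: [0.4864, -0.0728, -0.0182]
tool_rot: [-3.141, 0.0, -1.649]
ft_force: [-2.7, 0.3, 16.6]
gripper_width: 0.53
```

```bash
python3 -m handwheel '[[[0,0,-0.1],[0,0,0]],[[0,0,0],[0,0,0]]]'; python3 -m handwheel '[[[0,0,0],[0,0,0]],[[0,0,0],[0,0,0]],[[0,0,0],[0,0,0]],[[0,0,0],[0,0,0]]]' 72;python3 -m handwheel '[[[0,0,-2],[0,0,0]],[[0,0,-4],[0,0,0]],[[0,0,-5],[0,0,0]],[[0,0,-5],[0,0,0]],[[0,0,0],[0,0,0]],[[0,0,0],[0,0,0]]]';python3 - <<'E'
from h import *
shot('wrist','w11');crop('w11',120,100,360,240,2.2,'c1')
shot('scene','sc6');crop('sc6',180,170,80,80,8,'c2')
delta(.3741,-.24,.143,-.34)
E
```

```text
clock: 26.45
tool_pos: [0.4866, -0.0728, -0.0182]
tool_rot: [-3.141, -0.0, -1.649]
ft_force: [0.1, 0.5, 7.6]
gripper_width: 0.529
clock: 26.85
tool_pos: [0.4863, -0.0727, -0.0187]
tool_rot: [3.141, -0.0, -1.649]
ft_force: [0.3, -0.1, -0.0]
gripper_width: 0.721
clock: 27.45
tool_pos: [0.4871, -0.0727, 0.1428]
tool_rot: [-3.139, 0.0, -1.649]
ft_force: [-0.7, -0.1, -0.2]
gripper_width: 0.718
at [ 0.4853 -0.0725  0.1406] rot [ 3.139  0.    -1.649] F [-0.2  0.6  0. ] t 27.6 g 0.721
shift cm [17.56  9.78 -0.22] turn deg [  0.1   0.1 -75. ]
```

View pics/c1.png

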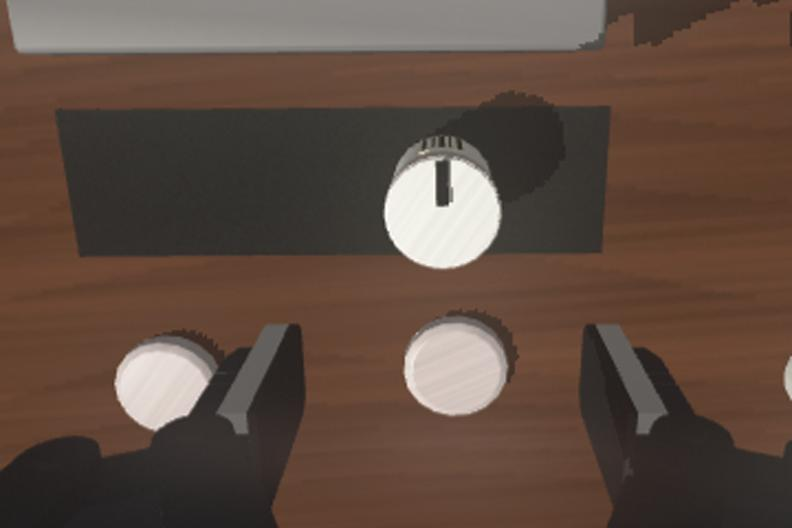

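View pics/sc6.png

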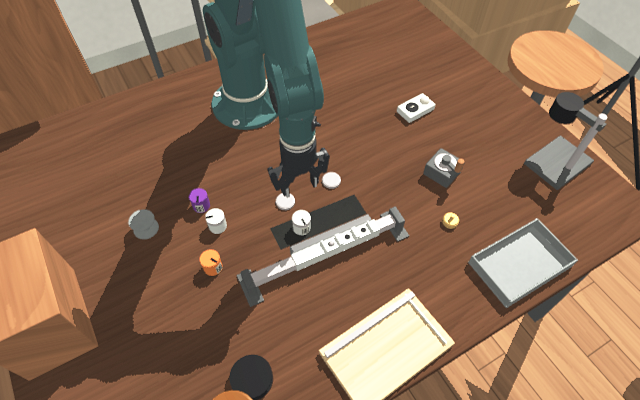

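```bash
python3 -m handwheel '[[[3.5,1.95,0],[0,0,0]],[[3.5,1.95,0],[0,0,0]],[[3.5,1.95,0],[0,0,0]],[[3.5,1.95,0],[0,0,0]],[[3.5,1.95,0],[0,0,0]],[[0,0,0],[0,0,-7.5]],[[0,0,0],[0,0,-7.5]],[[0,0,0],[0,0,-7.5]],[[0,0,0],[0,0,-7.5]],[[0,0,0],[0,0,-7.5]]]';python3 -m handwheel '[[[0,0,0],[0,0,-7.5]],[[0,0,0],[0,0,-7.5]],[[0,0,0],[0,0,-7.5]],[[0,0,0],[0,0,-7.5]],[[0,0,0],[0,0,-7.5]],[[0,0,0],[0,0,0]],[[0,0,0],[0,0,0]],[[0,0,0],[0,0,0]]]';python3 - <<'E'
from h import *
shot('wrist','w12');delta(.374,-.261,.10,-.33)
crop('w12',170,80,300,220,2.6,'c1')
E
```

```text
clock: 28.55
tool_pos: [0.3741, -0.2389, 0.1396]
tool_rot: [3.14, 0.004, -0.989]
ft_force: [-0.7, -0.7, -0.3]
gripper_width: 0.725
clock: 29.35
tool_pos: [0.375, -0.2394, 0.1408]
tool_rot: [-3.141, 0.002, -0.342]
ft_force: [0.2, -0.4, -0.3]
gripper_width: 0.718
at [ 0.3752 -0.2394  0.141 ] rot [-3.141e+00  1.000e-03 -3.410e-01] F [-0.3  0.3 -0.1] t 29.4 g 0.718
shift cm [0.61 2.08 4.1 ] turn deg [-0.   0.1 -0.6]
```

View pics/c1.png

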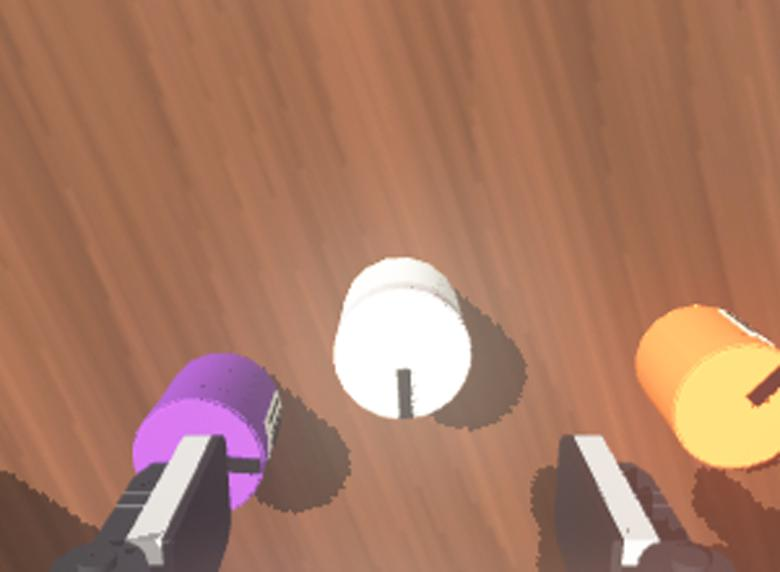

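```bash
python3 - <<'E'
from h import *
w=px2w('w12',np.array([(402,352),(404,370),(406,417),(334,352),(470,352),(201,455)])/2.6+[170,80],.05)
print(w.round(4))
for a,b in((1,2),(0,2)):
  v=w[b]-w[a];print(np.degrees(np.arctan2(v[1],v[0])))
u=w[5]-w[0];print('purple',np.linalg.norm(u),np.degrees(np.arctan2(u[1],u[0])))
E
```

```text
[[ 0.3731 -0.2588  0.05  ]
 [ 0.3716 -0.2652  0.05  ]
 [ 0.3665 -0.2819  0.05  ]
 [ 0.3514 -0.2511  0.05  ]
 [ 0.3949 -0.2665  0.05  ]
 [ 0.2935 -0.2715  0.05  ]]
-107.06316544807204
-106.06775808557748
purple 0.08064641721573083 -170.96633057324476
```

```bash
python3 - <<'E'
from h import *
delta(.3731,-.2597,-.017,-.293)
E
```

```text
at [ 0.3752 -0.2394  0.141 ] rot [-3.141e+00  1.000e-03 -3.410e-01] F [-0.3  0.3 -0.1] t 29.4 g 0.718
shift cm [ 0.5   1.99 15.8 ] turn deg [-0.   0.1 -2.8]
```

```bash
python3 -m handwheel '[[[0.5,2,2],[0,0,-2.8]],[[0,0,3],[0,0,0]],[[0,0,0],[0,0,0]],[[0,0,0],[0,0,0]]]';python3 - <<'E'
from h import *
shot('wrist','w13');delta(.3731,-.2597,-.017,-.293)
crop('w13',170,80,300,220,2.6,'c1')
E
```

```text
clock: 29.8
tool_pos: [0.3732, -0.2596, 0.0914]
tool_rot: [-3.141, 0.002, -0.291]
ft_force: [0.3, -0.2, 1.3]
gripper_width: 0.717
at [ 0.3738 -0.2598  0.092 ] rot [-3.142  0.    -0.291] F [ 0.4 -0.8 -0.6] t 29.9 g 0.72
shift cm [-7.00e-02  1.00e-02  1.09e+01] turn deg [-0.   0.   0.1]
```

View pics/c1.png

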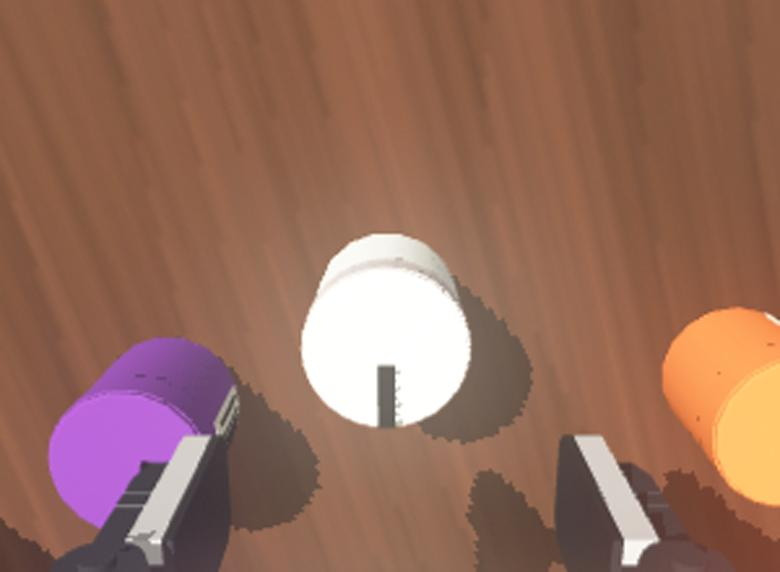

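```bash
python3 -m handwheel '[[[0,0,3],[0,0,0]],[[0,0,2],[0,0,0]],[[0,0,0],[0,0,0]],[[0,0,0],[0,0,0]]]' 67;python3 - <<'E'
from h import *
shot('wrist','w14');delta(.3735,-.2597,-.017,-.293)
crop('w14',170,80,300,220,2.6,'c1')
E
```

```text
clock: 30.25
tool_pos: [0.3742, -0.2601, 0.0424]
tool_rot: [3.141, -0.001, -0.29]
ft_force: [0.0, 0.4, 1.3]
gripper_width: 0.672
at [ 0.3745 -0.2604  0.0427] rot [ 3.141e+00 -2.000e-03 -2.910e-01] F [ 0.3  0.1 -0.1] t 30.3 g 0.669
shift cm [-0.13 -0.04  5.97] turn deg [ 0.  -0.1  0.1]
```

View pics/c1.png

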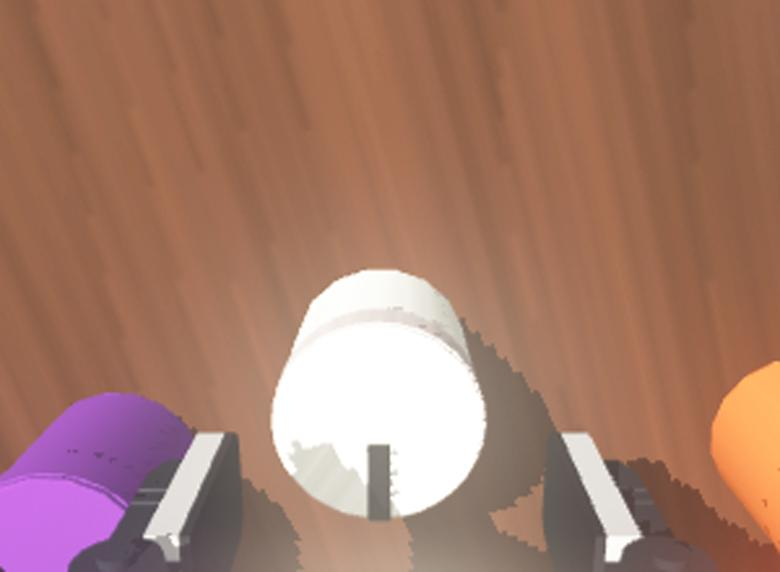

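```bash
python3 -m handwheel '[[[-0.2,-0.05,1.5],[0,0,0]],[[0,0,1],[0,0,0]],[[0,0,0],[0,0,0]]]'; python3 -m handwheel '[[[0,0,1],[0,0,0]],[[0,0,1],[0,0,0]],[[0,0,0],[0,0,0]]]'; python3 -m handwheel '[[[0,0,0.5],[0,0,0]],[[0,0,0.5],[0,0,0]],[[0,0,0],[0,0,0]]]';python3 - <<'E'
from h import *
shot('wrist','w14');delta(.3735,-.2597,-.017,-.293)
crop('w14',170,80,300,220,2.6,'c1');shot('side','s7');crop('s7',380,130,110,90,7,'c2')
E
```

```text
clock: 30.6
tool_pos: [0.3718, -0.259, 0.0164]
tool_rot: [-3.142, 0.0, -0.291]
ft_force: [0.7, -0.4, 0.3]
gripper_width: 0.669
clock: 30.9
tool_pos: [0.3714, -0.2588, -0.0046]
tool_rot: [-3.141, 0.002, -0.291]
ft_force: [-0.1, -0.1, -0.3]
gripper_width: 0.673
clock: 31.2
tool_pos: [0.3716, -0.2589, -0.0141]
tool_rot: [-3.141, 0.001, -0.291]
ft_force: [0.4, 0.1, -0.3]
gripper_width: 0.669
at [ 0.3717 -0.259  -0.0138] rot [-3.142e+00  1.000e-03 -2.910e-01] F [-0.4  0.  -0.1] t 31.2 g 0.67
shift cm [0.2  0.02 0.32] turn deg [-0.   0.   0.1]
```

View pics/c1.png

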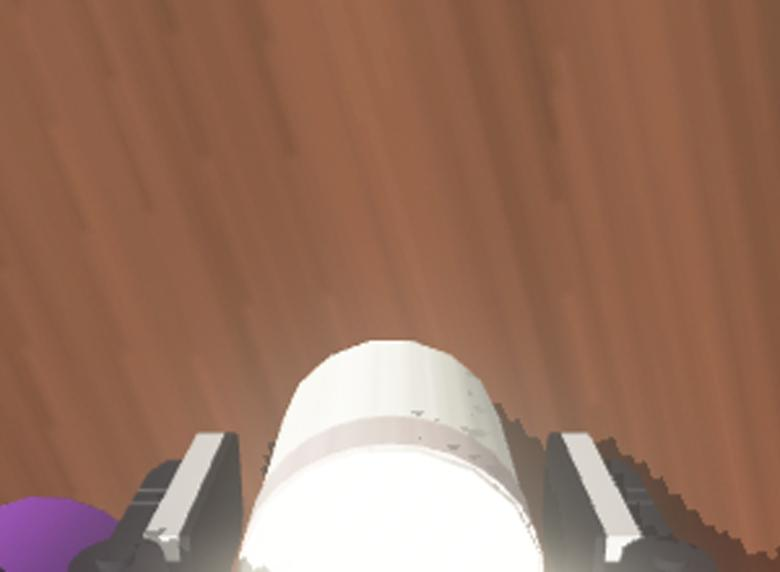

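View pics/c2.png

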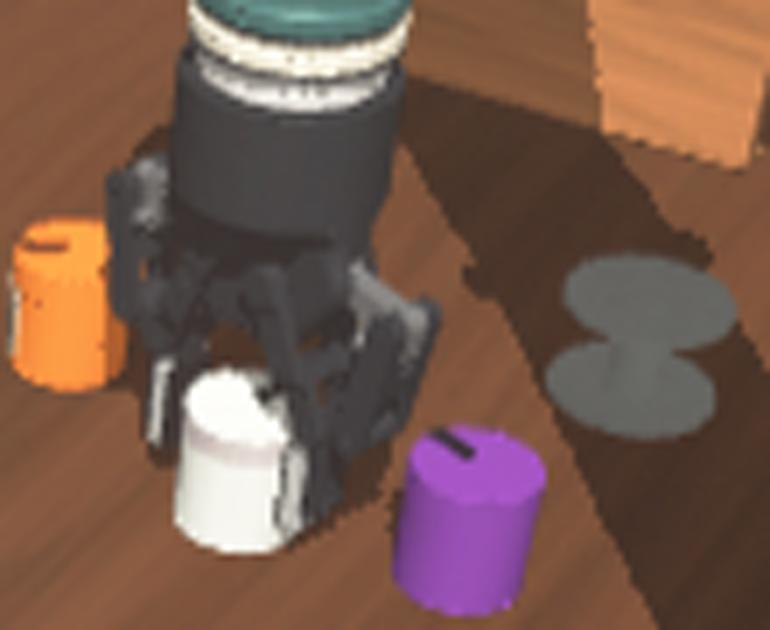

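```bash
python3 -m handwheel '[[[0,0,0],[0,0,0]],[[0,0,0],[0,0,0]],[[0,0,0],[0,0,0]],[[0,0,0],[0,0,0]],[[0,0,0],[0,0,0]],[[0,0,0],[0,0,0]]]' 0 35;python3 -m handwheel '[[[0,0,-2],[0,0,0]],[[0,0,-4],[0,0,0]],[[0,0,-4],[0,0,0]],[[0,0,0],[0,0,0]],[[0,0,0],[0,0,0]],[[0,0,0],[0,0,0]]]';python3 - <<'E'
from h import *
shot('wrist','w15');crop('w15',170,80,300,220,2.6,'c1')
t=mw(0,.05);print(t);delta(*t,.086,YA)
E
```

```text
clock: 31.9
tool_pos: [0.3719, -0.2592, -0.0133]
tool_rot: [3.141, -0.0, -0.291]
ft_force: [-0.4, 0.6, 5.9]
gripper_width: 0.527
clock: 32.5
tool_pos: [0.3709, -0.2587, 0.0856]
tool_rot: [-3.141, 0.002, -0.291]
ft_force: [-0.4, 0.5, -1.5]
gripper_width: 0.533
[0.493951   0.02665148]
at [ 0.3708 -0.2585  0.0853] rot [-3.141e+00  3.000e-03 -2.910e-01] F [-0.1 -0.  -0.7] t 32.5 g 0.531
shift cm [  3.62 -30.85  -0.06] turn deg [-2.000e-01  1.000e-01 -1.023e+02]
```

View pics/c1.png

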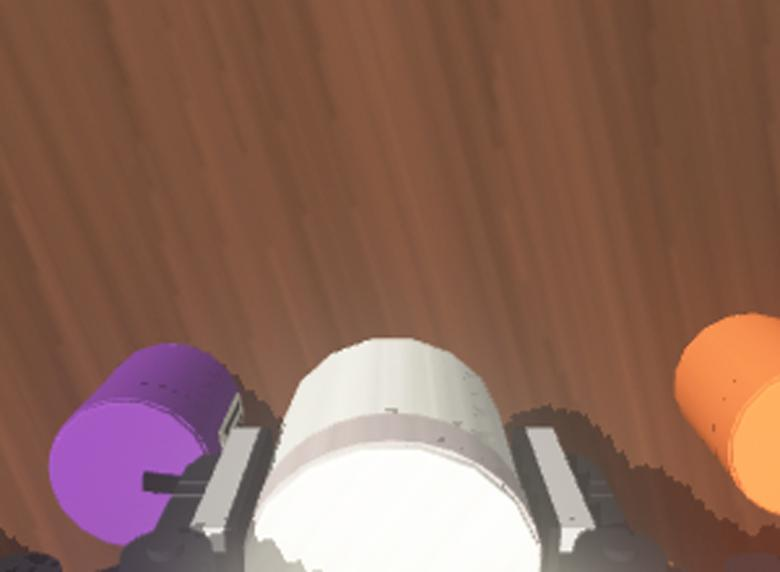

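```bash
python3 -m handwheel '[[[0.2,-1.8,0],[0,0,0]],[[0.45,-3.9,-0.5],[0,0,0]],[[0.45,-3.9,0],[0,0,0]],[[0.45,-3.9,0],[0,0,0]],[[0.45,-3.9,0],[0,0,0]],[[0.45,-3.9,0],[0,0,0]],[[0.45,-3.9,0],[0,0,0]],[[0.45,-3.9,0],[0,0,0]],[[0.27,-1.75,0],[0,0,0]]]';python3 -m handwheel '[[[0,0,0],[0,0,-8.5]],[[0,0,0],[0,0,-8.5]],[[0,0,0],[0,0,-8.5]],[[0,0,0],[0,0,-8.5]],[[0,0,0],[0,0,-8.5]],[[0,0,0],[0,0,-8.5]],[[0,0,0],[0,0,-8.5]],[[0,0,0],[0,0,-8.5]],[[0,0,0],[0,0,-8.5]],[[0,0,0],[0,0,-8.5]],[[0,0,0],[0,0,-8.5]],[[0,0,0],[0,0,-8.5]]]';python3 -m handwheel '[[[0,0,0],[0,0,0]],[[0,0,0],[0,0,0]],[[0,0,0],[0,0,0]]]';python3 - <<'E'
from h import *
shot('wrist','w15');crop('w15',120,80,400,250,2,'c1')
t=mw(0,.05);print(t);delta(*t,-.013,YA)
E
```

```text
clock: 33.45
tool_pos: [0.4959, 0.0308, 0.09]
tool_rot: [-3.14, 0.001, -0.285]
ft_force: [0.0, -0.3, -0.9]
gripper_width: 0.532
clock: 34.65
tool_pos: [0.4938, 0.026, 0.0898]
tool_rot: [-3.138, -0.0, 1.496]
ft_force: [-0.4, 0.3, -0.1]
gripper_width: 0.528
clock: 34.95
tool_pos: [0.4946, 0.0261, 0.0909]
tool_rot: [-3.14, 0.0, 1.487]
ft_force: [-0.8, -0.3, -0.5]
gripper_width: 0.531
[0.493951   0.02665148]
at [0.4947 0.0261 0.0911] rot [-3.141  0.     1.488] F [ 0.3 -0.2 -1.3] t 35.0 g 0.528
shift cm [ 0.05 -0.07 10.41] turn deg [-0.1  0.  -0.3]
```

View pics/c1.png

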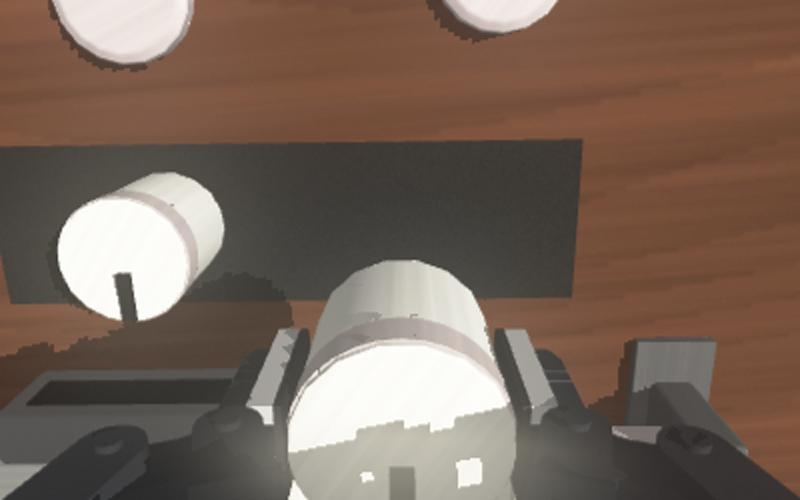

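```bash
python3 -m handwheel '[[[0.05,-0.07,3],[0,0,-0.3]],[[0,0,3],[0,0,0]],[[0,0,3],[0,0,0]],[[0,0,0.7],[0,0,0]],[[0,0,0.4],[0,0,0]],[[0,0,0],[0,0,0]],[[0,0,0],[0,0,0]],[[0,0,0],[0,0,0]]]';python3 -m handwheel '[[[0,0,0.1],[0,0,0]],[[0,0,0],[0,0,0]],[[0,0,0],[0,0,0]]]'
```

```text
clock: 35.8
tool_pos: [0.4952, 0.0266, -0.0085]
tool_rot: [3.14, -0.0, 1.494]
ft_force: [-0.8, 0.1, 0.2]
gripper_width: 0.532
clock: 36.1
tool_pos: [0.4945, 0.0265, -0.0103]
tool_rot: [3.141, -0.0, 1.494]
ft_force: [-0.1, 0.8, -0.6]
gripper_width: 0.528
```

```bash
python3 -m handwheel '[[[0,0,0.1],[0,0,0]],[[0,0,0],[0,0,0]],[[0,0,0.05],[0,0,0]],[[0,0,0],[0,0,0]]]';python3 -m handwheel '[[[0,0,0.1],[0,0,0]],[[0,0,0],[0,0,0]],[[0,0,0],[0,0,0]]]'
```

```text
clock: 36.5
tool_pos: [0.4943, 0.0267, -0.0121]
tool_rot: [-3.141, 0.0, 1.495]
ft_force: [-0.2, 0.9, -0.6]
gripper_width: 0.532
clock: 36.8
tool_pos: [0.4943, 0.0266, -0.0131]
tool_rot: [-3.142, 0.0, 1.495]
ft_force: [-0.5, 1.1, -0.0]
gripper_width: 0.528
```

```bash
python3 -m handwheel '[[[0,0,0.05],[0,0,0]],[[0,0,0],[0,0,0]],[[0,0,0],[0,0,0]]]';python3 -m handwheel '[[[0,0,0],[0,0,0]],[[0,0,0],[0,0,0]],[[0,0,0],[0,0,0]],[[0,0,0],[0,0,0]]]' 72;python3 -m handwheel '[[[0,0,-2],[0,0,0]],[[0,0,-4],[0,0,0]],[[0,0,-5],[0,0,0]],[[0,0,-5],[0,0,0]],[[0,0,-2],[0,0,0]],[[0,0,0],[0,0,0]],[[0,0,0],[0,0,0]]]';python3 - <<'E'
from h import *
shot('wrist','w16');crop('w16',120,40,400,250,2,'c1')
shot('scene','sc7')
E
```

```text
clock: 37.1
tool_pos: [0.4944, 0.0266, -0.0132]
tool_rot: [3.141, 0.0, 1.495]
ft_force: [-0.3, -0.5, 4.5]
gripper_width: 0.534
clock: 37.5
tool_pos: [0.4944, 0.0266, -0.0136]
tool_rot: [-3.141, -0.0, 1.494]
ft_force: [0.2, -0.5, 0.6]
gripper_width: 0.719
clock: 38.2
tool_pos: [0.494, 0.0261, 0.1664]
tool_rot: [3.141, 0.001, 1.494]
ft_force: [-0.1, 0.2, -0.9]
gripper_width: 0.719
```

View pics/c1.png

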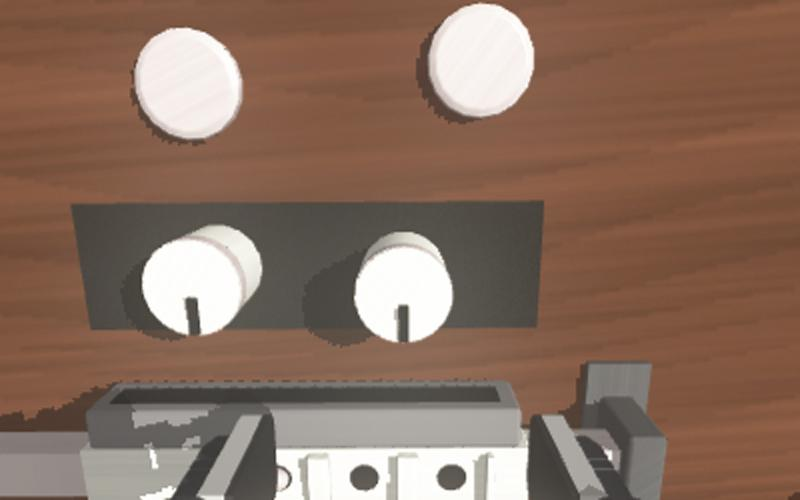

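View pics/sc7.png

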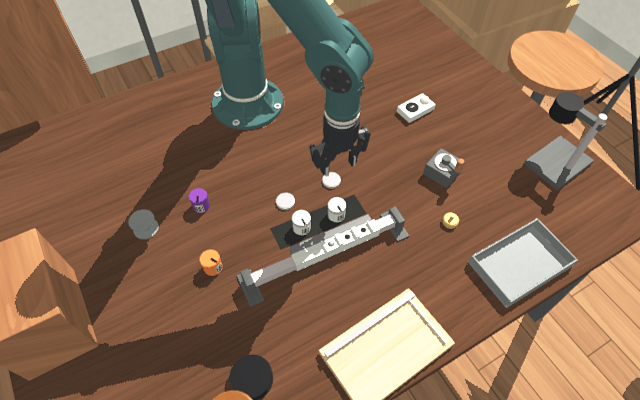

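```bash
python3 - <<'E'
from h import *
crop('w16',180,145,180,75,4.4,'c1')
o,d=load('w16');im=cv2.cvtColor(d['color'],cv2.COLOR_RGB2GRAY)
for n,(x0,y0,x1,y1) in {'L':(205,187,228,207),'R':(310,190,335,212)}.items():
    s=im[y0:y1,x0:x1];ys,xs=np.where(s<110);print(n,len(xs));p=np.c_[xs+x0,ys+y0].astype(float)
    w=px2w('w16',p,.051)[:,:2]; c=w.mean(0);u=np.linalg.svd(w-c)[2][0];u=u*np.sign(u[0]);print(c,np.degrees(np.arctan2(u[1],u[0])))
E
```

```text
L 98
[ 0.49875428 -0.07398983] -14.421202720608504
R 77
[0.50974884 0.02569628] -2.6113778266305423
```

View pics/c1.png

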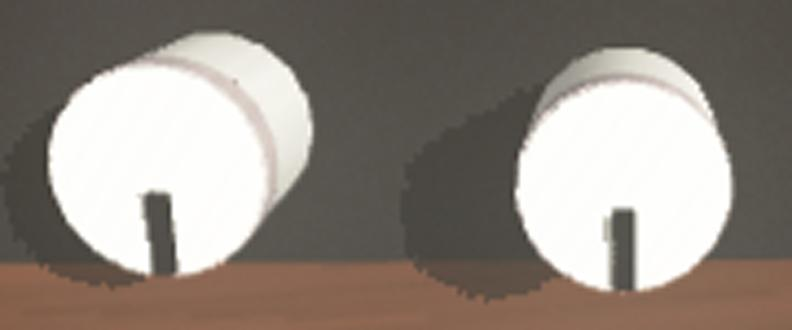

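```bash
python3 - <<'E'
from h import *
for n,p in {'L':[(160,167),(156,193),(166,273)],'R':[(624,185),(623,209),(623,290)]}.items():
    w=px2w('w16',np.array(p)/4.4+[180,145],.051)[:,:2];
    for a in (0,1): v=w[2]-w[a];print(n,w[0],np.degrees(np.arctan2(v[1],v[0])))
    q=w[0]-C0;print('mat',q@[np.sin(YA),-np.cos(YA)],q@[np.cos(YA),np.sin(YA)])
p=np.array([(71,204),(544,201),(537,327),(91,328)])/2+[120,40]
m=px2w('w16',p,.001)[:,:2];v=m[1]-m[0];print(m.mean(0),np.degrees(np.arctan2(v[1],v[0])))
E
```

```text
L [ 0.48444113 -0.07077214] -6.871702656633725
L [ 0.48444113 -0.07077214] -3.1537472967965625
mat -0.001978054228955792 -0.047866678323739684
R [0.49594087 0.02720532] -4.882886106091604
R [0.49594087 0.02720532] -4.367206251384875
mat 0.001941303935629875 0.05070545592439738
[ 0.49000505 -0.02300164] 85.94822812471249
```

```bash
python3 - <<'E'
from h import *
crop('w11',280,140,80,90,7,'c1')
crop('sc7',410,140,60,60,10,'c2')
E
```

```text
(no output)
```

View pics/c1.png

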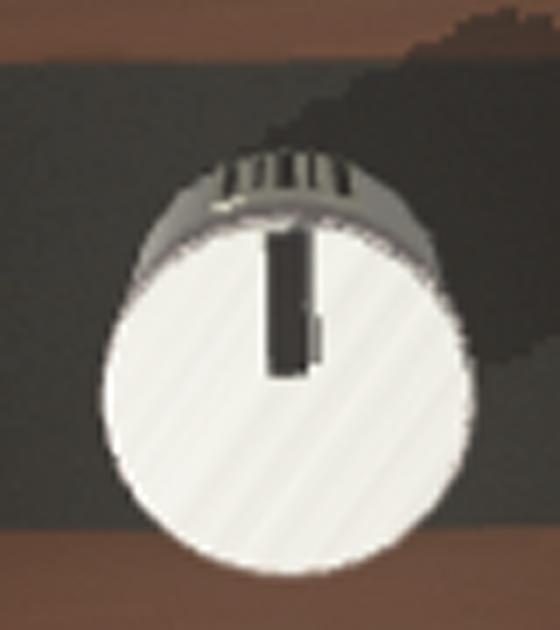

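View pics/c2.png

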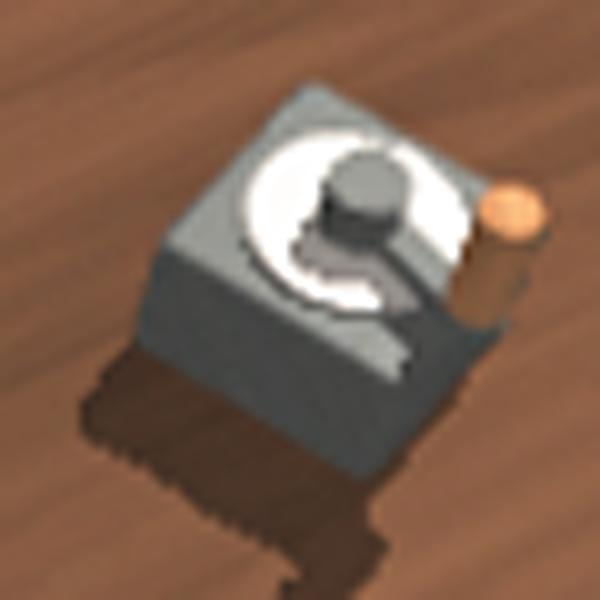

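```bash
python3 - <<'E'
from h import *
delta(.555,.30,.21,0)
E
```

```text
at [0.4931 0.0261 0.1651] rot [-3.139e+00  1.000e-03  1.494e+00] F [ 0.9 -0.2 -0.5] t 38.3 g 0.723
shift cm [27.78  4.07 -4.52] turn deg [-0.1  0.2 85.6]
```

```bash
python3 -m handwheel '[[[0,0,-4.5],[0,0,0]],[[4.6,0.7,0],[0,0,0]],[[4.6,0.7,0],[0,0,0]],[[4.6,0.7,0],[0,0,0]],[[4.6,0.7,0],[0,0,0]],[[4.6,0.7,0],[0,0,0]],[[4.6,0.6,0],[0,0,0]],[[0,0,0],[0,0,8.5]],[[0,0,0],[0,0,8.5]],[[0,0,0],[0,0,8.5]],[[0,0,0],[0,0,8.5]],[[0,0,0],[0,0,8.5]]]';python3 -m handwheel '[[[0,0,0],[0,0,8.5]],[[0,0,0],[0,0,8.5]],[[0,0,0],[0,0,8.5]],[[0,0,0],[0,0,8.5]],[[0,0,0],[0,0,8.5]],[[0,0,0],[0,0,0]],[[0,0,0],[0,0,0]],[[0,0,0],[0,0,0]]]' 60;python3 - <<'E'
from h import *
shot('wrist','w17');crop('w17',180,20,300,230,2.6,'c1');delta(.569,.358,.14,0)
E
```

```text
clock: 39.5
tool_pos: [0.5551, 0.2982, 0.2089]
tool_rot: [-3.141, 0.004, 0.747]
ft_force: [0.2, -0.4, -0.7]
gripper_width: 0.72
clock: 40.3
tool_pos: [0.5558, 0.2986, 0.2105]
tool_rot: [3.141, 0.001, 0.013]
ft_force: [-0.5, -0.2, 0.7]
gripper_width: 0.598
at [0.556  0.2986 0.2108] rot [3.141e+00 1.000e-03 1.300e-02] F [ 0.8 -0.2 -0.5] t 40.4 g 0.596
shift cm [ 1.39 -5.93  7.07] turn deg [0.  0.1 0.7]
```

View pics/c1.png

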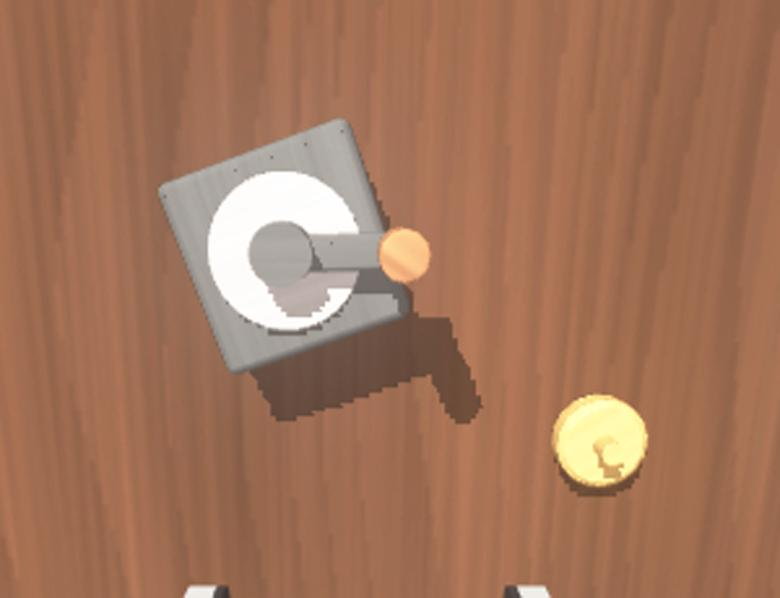

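```bash
python3 - <<'E'
from h import *
f=lambda *p:np.array(p)/2.6+[180,20]
g=px2w('w17',f((404,255)),.101)[0]
h=px2w('w17',f((343,120),(160,188),(235,373),(410,307)),.046);print(g,h.mean(0),np.linalg.norm(h-np.roll(h,1,0),axis=1))
print(px2w('w17',f((284,250)),.048))
a=h.mean(0);v=g-a;print(np.linalg.norm(v[:2]),np.degrees(np.arctan2(v[1],v[0])))
for z in (.06,.07,.08):
  b=px2w('w17',f((281,253)),z)[0];print(z,b,np.linalg.norm((g-b)[:2]))
E
```

```text
[0.56908956 0.36138157 0.101     ] [0.52527985 0.36004219 0.046     ] [0.07470397 0.07515106 0.07683438 0.07681804]
[[0.52424986 0.36026816 0.048     ]]
0.04383018337930708 1.7511461134499897
0.06 [0.52425431 0.35964825 0.06      ] 0.04486874345108504
0.07 [0.52525811 0.36009707 0.07      ] 0.0438502706651196
0.08 [0.52626191 0.36054589 0.08      ] 0.042835807927332666
```

```bash
python3 -m handwheel '[[[0.65,-3,2.5],[0,0,0.7]],[[0.6,-3.1,2.5],[0,0,0]],[[0,0,1],[0,0,0]],[[0,0,0],[0,0,0]],[[0,0,0],[0,0,0]],[[0,0,0],[0,0,0]]]' 36;python3 - <<'E'
from h import *
shot('wrist','w18');crop('w18',220,120,200,160,4,'c1');delta(.568,.360,.040,0)
E
```

```text
clock: 40.95
tool_pos: [0.5694, 0.3586, 0.1525]
tool_rot: [3.142, -0.001, -0.003]
ft_force: [0.2, 0.0, -0.5]
gripper_width: 0.36
at [0.5694 0.3588 0.1527] rot [-3.141e+00 -2.000e-03 -3.000e-03] F [ 0.4 -0.7  0. ] t 41.0 g 0.369
shift cm [-0.16 -0.12 11.27] turn deg [-0.  -0.1 -0.2]
```

View pics/c1.png

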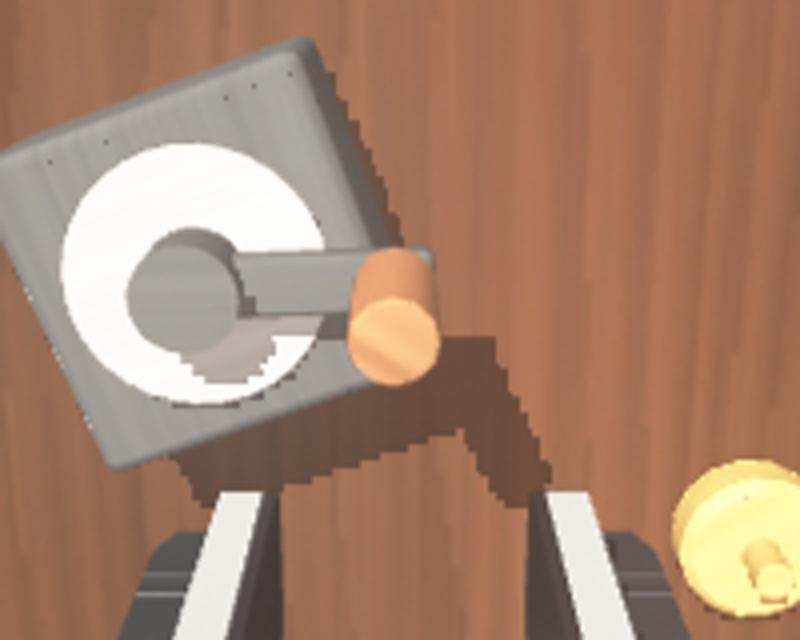

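```bash
python3 - <<'E'
from h import *
print(px2w('w18',np.array([394,341])/4+[220,120],.101), px2w('w18',np.array([393,259])/4+[220,120],.061))
E
python3 -m handwheel '[[[-0.16,-0.1,3],[0,0,0]],[[0,0,2.5],[0,0,0]],[[0,0,0],[0,0,0]],[[0,0,0],[0,0,0]]]';python3 - <<'E'
from h import *
shot('wrist','w19');crop('w19',220,120,200,160,4,'c1');delta(.568,.360,.040,0)
E
```

```text
[[0.5693971  0.36141261 0.101     ]] [[0.56904021 0.36678718 0.061     ]]
clock: 41.4
tool_pos: [0.5673, 0.3604, 0.0972]
tool_rot: [-3.142, -0.0, -0.002]
ft_force: [1.2, 0.4, -0.4]
gripper_width: 0.359
at [0.5679 0.3611 0.0981] rot [-3.14e+00 -2.00e-03 -2.00e-03] F [-0.5  0.3 -0.5] t 41.5 g 0.361
shift cm [-0.    0.11  5.81] turn deg [-0.1 -0.1 -0.1]
```

View pics/c1.png

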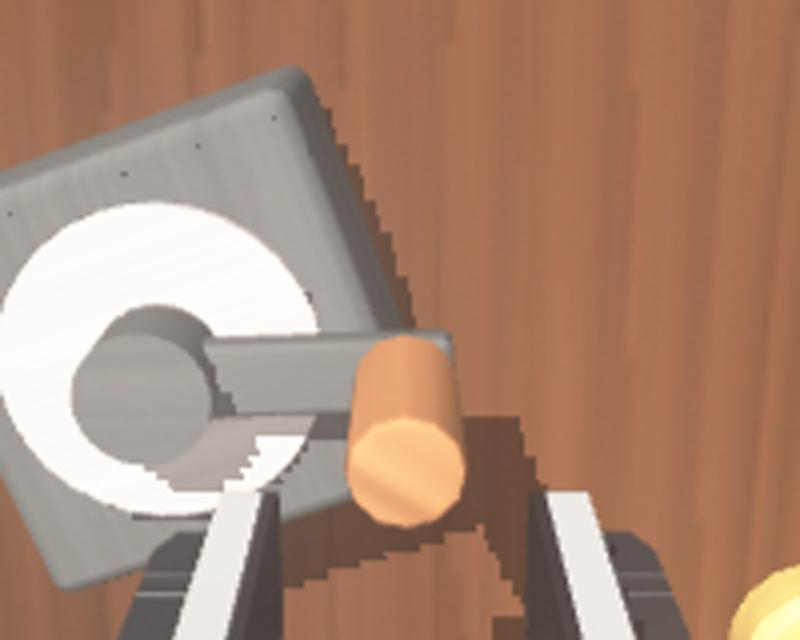

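```bash
python3 -m handwheel '[[[0.05,0,2],[0,0,0]],[[0,0,1.5],[0,0,0]],[[0,0,0],[0,0,0]]]'; python3 -m handwheel '[[[0,0,1],[0,0,0]],[[0,0,0.8],[0,0,0]],[[0,0,0],[0,0,0]],[[0,0,0],[0,0,0]]]';python3 - <<'E'
from h import *
shot('wrist','w20');crop('w20',220,120,200,160,4,'c1');shot('side','s8');crop('s8',110,240,130,130,5.5,'c2')
E
```

```text
clock: 41.75
tool_pos: [0.5665, 0.3598, 0.0604]
tool_rot: [3.14, 0.002, -0.001]
ft_force: [-0.2, -0.6, -0.5]
gripper_width: 0.361
clock: 42.15
tool_pos: [0.5673, 0.3608, 0.0434]
tool_rot: [3.141, 0.0, -0.001]
ft_force: [-0.6, 0.6, 0.2]
gripper_width: 0.358
```

View pics/c1.png

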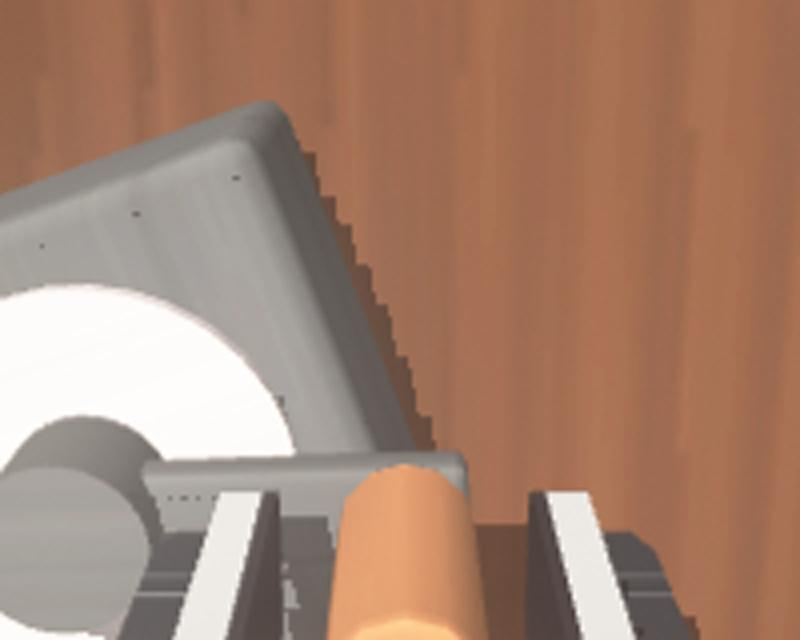

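View pics/c2.png

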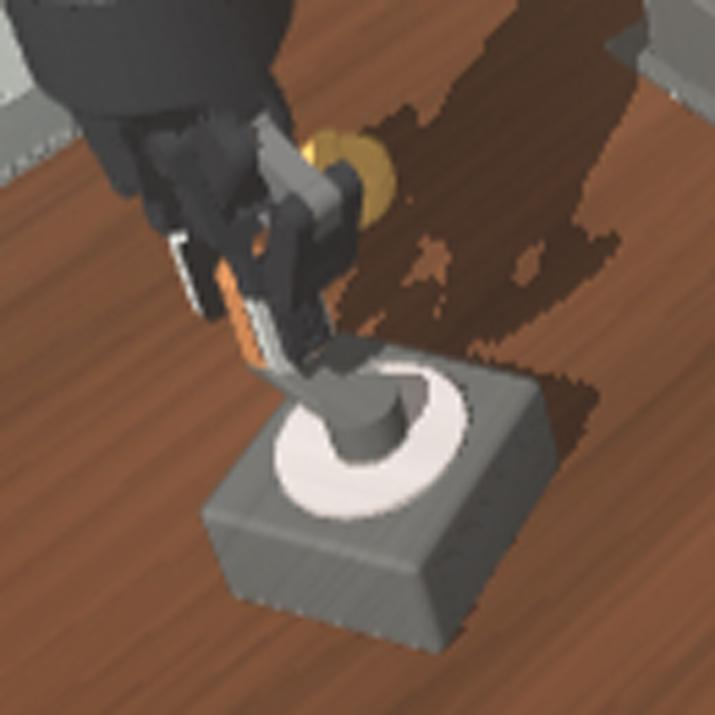

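```bash
python3 -m handwheel '[[[0,0,0],[0,0,0]],[[0,0,0],[0,0,0]],[[0,0,0],[0,0,0]],[[0,0,0],[0,0,0]],[[0,0,0],[0,0,0]]]' 0 25;python3 - <<'E'
from h import *
shot('wrist','w20');crop('w20',220,120,200,160,4,'c1')
a=np.radians(np.arange(0,361,15))
P=np.c_[np.cos(a),np.sin(a)]*4.5  # tool frame yaw0: x, y ; cw from above = +
D=np.diff(P,axis=0)
print(','.join('[[%.2f,%.2f,0],[0,0,0]]'%tuple(d) for d in D[:12]));print()
print(','.join('[[%.2f,%.2f,0],[0,0,0]]'%tuple(d) for d in D[12:]))
E
```

```text
clock: 42.75
tool_pos: [0.5677, 0.361, 0.0439]
tool_rot: [-3.141, -0.001, -0.001]
ft_force: [0.2, -0.6, 2.2]
gripper_width: 0.199
[[-0.15,1.16,0],[0,0,0]],[[-0.45,1.09,0],[0,0,0]],[[-0.72,0.93,0],[0,0,0]],[[-0.93,0.72,0],[0,0,0]],[[-1.09,0.45,0],[0,0,0]],[[-1.16,0.15,0],[0,0,0]],[[-1.16,-0.15,0],[0,0,0]],[[-1.09,-0.45,0],[0,0,0]],[[-0.93,-0.72,0],[0,0,0]],[[-0.72,-0.93,0],[0,0,0]],[[-0.45,-1.09,0],[0,0,0]],[[-0.15,-1.16,0],[0,0,0]]

[[0.15,-1.16,0],[0,0,0]],[[0.45,-1.09,0],[0,0,0]],[[0.72,-0.93,0],[0,0,0]],[[0.93,-0.72,0],[0,0,0]],[[1.09,-0.45,0],[0,0,0]],[[1.16,-0.15,0],[0,0,0]],[[1.16,0.15,0],[0,0,0]],[[1.09,0.45,0],[0,0,0]],[[0.93,0.72,0],[0,0,0]],[[0.72,0.93,0],[0,0,0]],[[0.45,1.09,0],[0,0,0]],[[0.15,1.16,0],[0,0,0]]
```

View pics/c1.png

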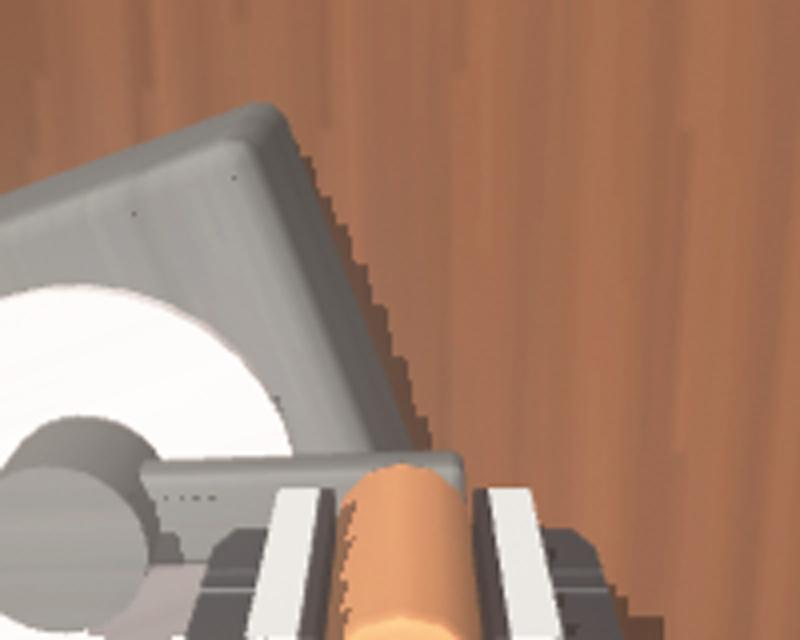

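```bash
python3 -m handwheel '[[[-0.15,1.16,0],[0,0,0]],[[-0.45,1.09,0],[0,0,0]],[[-0.72,0.93,0],[0,0,0]],[[-0.93,0.72,0],[0,0,0]],[[0,0,0],[0,0,0]]]'
```

```text
clock: 43.3
tool_pos: [0.5425, 0.319, 0.0438]
tool_rot: [3.138, 0.002, -0.001]
ft_force: [0.3, -2.4, 6.6]
gripper_width: 0.204
```

```bash
python3 -m handwheel '[[[-1.09,0.45,0],[0,0,0]],[[-1.16,0.15,0],[0,0,0]],[[-1.16,-0.15,0],[0,0,0]],[[-1.09,-0.45,0],[0,0,0]],[[-0.93,-0.72,0],[0,0,0]],[[-0.72,-0.93,0],[0,0,0]],[[-0.45,-1.09,0],[0,0,0]],[[-0.15,-1.16,0],[0,0,0]]]'; python3 - <<'E'
from h import *
shot('wrist','w21');crop('w21',220,120,200,160,4,'c1');shot('side','s8');crop('s8',110,240,130,130,5.5,'c2')
E
```

```text
clock: 44.1
tool_pos: [0.4775, 0.3609, 0.0438]
tool_rot: [3.141, -0.001, -0.001]
ft_force: [5.8, -1.2, 4.7]
gripper_width: 0.202
```

View pics/c1.png

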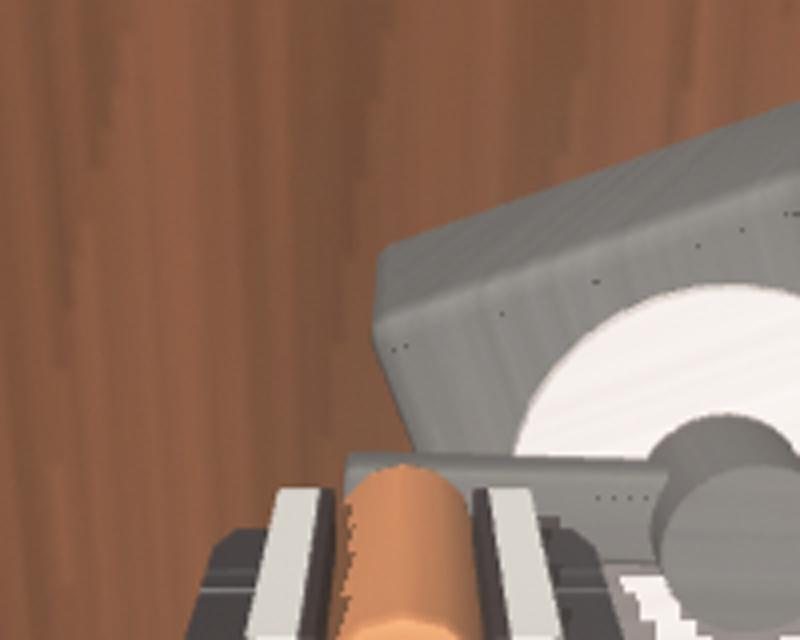

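View pics/c2.png

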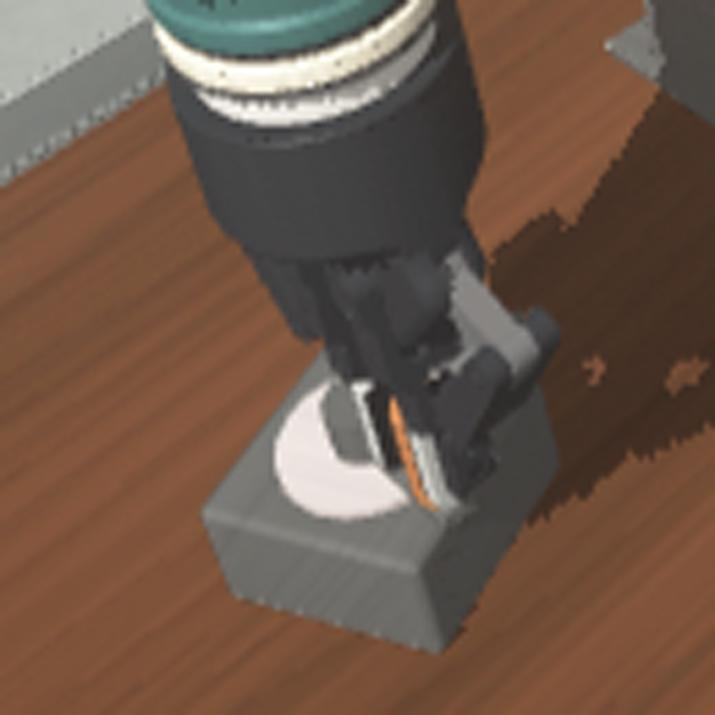

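```bash
B='x'; python3 -m handwheel '[[[0.15,-1.16,0],[0,0,0]],[[0.45,-1.09,0],[0,0,0]],[[0.72,-0.93,0],[0,0,0]],[[0.93,-0.72,0],[0,0,0]],[[1.09,-0.45,0],[0,0,0]],[[1.16,-0.15,0],[0,0,0]],[[1.16,0.15,0],[0,0,0]],[[1.09,0.45,0],[0,0,0]],[[0.93,0.72,0],[0,0,0]],[[0.72,0.93,0],[0,0,0]],[[0.45,1.09,0],[0,0,0]],[[0.15,1.16,0],[0,0,0]]]'
python3 -m handwheel '[[[-0.15,1.16,0],[0,0,0]],[[-0.45,1.09,0],[0,0,0]],[[-0.72,0.93,0],[0,0,0]],[[-0.93,0.72,0],[0,0,0]],[[-1.09,0.45,0],[0,0,0]],[[-1.16,0.15,0],[0,0,0]],[[-1.16,-0.15,0],[0,0,0]],[[-1.09,-0.45,0],[0,0,0]],[[-0.93,-0.72,0],[0,0,0]],[[-0.72,-0.93,0],[0,0,0]],[[-0.45,-1.09,0],[0,0,0]],[[-0.15,-1.16,0],[0,0,0]]]'
python3 -m handwheel '[[[0.15,-1.16,0],[0,0,0]],[[0.45,-1.09,0],[0,0,0]],[[0.72,-0.93,0],[0,0,0]],[[0.93,-0.72,0],[0,0,0]],[[1.09,-0.45,0],[0,0,0]],[[1.16,-0.15,0],[0,0,0]],[[1.16,0.15,0],[0,0,0]],[[1.09,0.45,0],[0,0,0]],[[0.93,0.72,0],[0,0,0]],[[0.72,0.93,0],[0,0,0]],[[0.45,1.09,0],[0,0,0]],[[0.15,1.16,0],[0,0,0]]]'
```

```text
clock: 45.4
tool_pos: [0.5676, 0.3623, 0.0439]
tool_rot: [-3.139, -0.001, -0.001]
ft_force: [1.7, 1.3, 5.4]
gripper_width: 0.197
clock: 46.6
tool_pos: [0.4775, 0.3603, 0.0438]
tool_rot: [3.14, -0.001, -0.001]
ft_force: [4.9, -1.0, 5.3]
gripper_width: 0.203
clock: 47.8
tool_pos: [0.5676, 0.3621, 0.0439]
tool_rot: [-3.139, -0.001, -0.001]
ft_force: [0.9, 1.5, 5.6]
gripper_width: 0.202
```

```bash
python3 -m handwheel '[[[-0.15,1.16,0],[0,0,0]],[[-0.45,1.09,0],[0,0,0]],[[-0.72,0.93,0],[0,0,0]],[[-0.93,0.72,0],[0,0,0]],[[-1.09,0.45,0],[0,0,0]],[[-1.16,0.15,0],[0,0,0]],[[0,0,0],[0,0,0]],[[0,0,0],[0,0,0]]]'; python3 -m handwheel '[[[0,0,0],[0,0,0]],[[0,0,0],[0,0,0]],[[0,0,0],[0,0,0]],[[0,0,0],[0,0,0]]]' 36; python3 -m handwheel '[[[0,0,-2],[0,0,0]],[[0,0,-4],[0,0,0]],[[0,0,-5],[0,0,0]],[[0,0,-5],[0,0,0]],[[0,0,0],[0,0,0]],[[0,0,0],[0,0,0]]]' 36
python3 - <<'E'
from h import *
shot('wrist','w22');crop('w22',120,20,400,260,2,'c1');shot('scene','sc8')
t=mw(.1,.0785);print(t);delta(*t,.2,YA-np.pi/2)
E
```

```text
clock: 48.6
tool_pos: [0.5199, 0.3145, 0.0437]
tool_rot: [3.138, 0.003, -0.001]
ft_force: [-1.4, -2.4, 10.2]
gripper_width: 0.197
clock: 49.0
tool_pos: [0.5214, 0.3154, 0.0428]
tool_rot: [3.14, 0.002, -0.001]
ft_force: [0.3, 0.3, 0.0]
gripper_width: 0.36
clock: 49.6
tool_pos: [0.5228, 0.3162, 0.2048]
tool_rot: [-3.14, -0.002, -0.001]
ft_force: [0.0, -0.2, -1.1]
gripper_width: 0.36
[0.59584902 0.04736482]
at [0.5213 0.3148 0.2021] rot [ 3.14e+00  2.00e-03 -1.00e-03] F [ 0.7  0.1 -0. ] t 49.7 g 0.363
shift cm [ 7.49 26.73  0.24] turn deg [0.1 0.1 4.3]
```

View pics/c1.png

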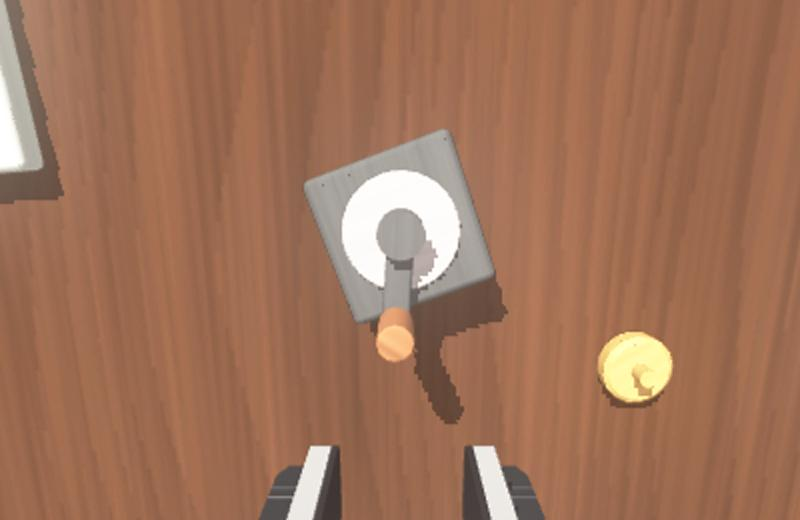

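View pics/sc8.png

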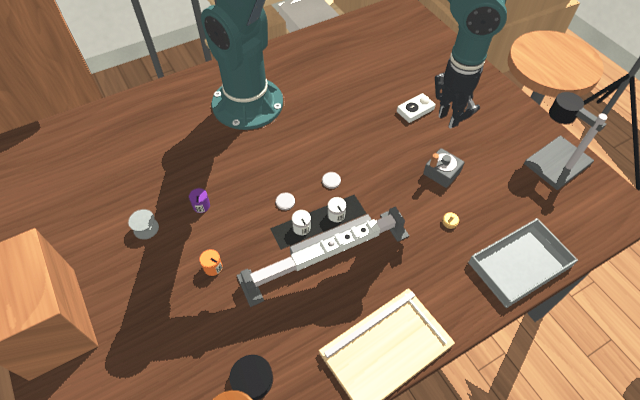

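```bash
python3 - <<'E'
from h import *
delta(.5875,-.0495,.07,YA-np.pi/2)
E
```

```text
at [0.5213 0.3148 0.2021] rot [ 3.14e+00  2.00e-03 -1.00e-03] F [ 0.7  0.1 -0. ] t 49.7 g 0.363
shift cm [ 6.7  36.39 13.26] turn deg [0.1 0.1 4.3]
```

```bash
python3 -m handwheel '[[[0.8,4.5,0],[0,0,0]],[[0.8,4.5,0],[0,0,0]],[[0.8,4.5,0],[0,0,0]],[[0.8,4.5,0],[0,0,0]],[[0.8,4.5,0],[0,0,0]],[[0.8,4.5,0],[0,0,0]],[[0.8,4.5,0],[0,0,0]],[[0.8,4.5,0],[0,0,0]],[[0,0,4],[0,0,4.3]],[[0,0,4],[0,0,0]],[[0,0,0],[0,0,0]],[[0,0,0],[0,0,0]]]' 0; python3 -m handwheel '[[[0,0,0],[0,0,0]]]';python3 - <<'E'
from h import *
delta(.5875,-.0495,.045,YA-np.pi/2)
shot('wrist','w23');crop('w23',220,120,200,160,4,'c1')
E
```

```text
clock: 50.9
tool_pos: [0.5843, -0.0438, 0.122]
tool_rot: [-3.141, 0.005, -0.075]
ft_force: [0.7, -0.1, 0.9]
gripper_width: -0.004
clock: 51.0
tool_pos: [0.5868, -0.0435, 0.1245]
tool_rot: [-3.141, -0.002, -0.075]
ft_force: [0.4, 0.1, -0.2]
gripper_width: 0.006
at [ 0.5868 -0.0435  0.1245] rot [-3.141e+00 -2.000e-03 -7.500e-02] F [ 0.4  0.1 -0.2] t 51.0 g 0.006
shift cm [0.1  0.6  7.95] turn deg [-0.  -0.1  0.1]
```

View pics/c1.png

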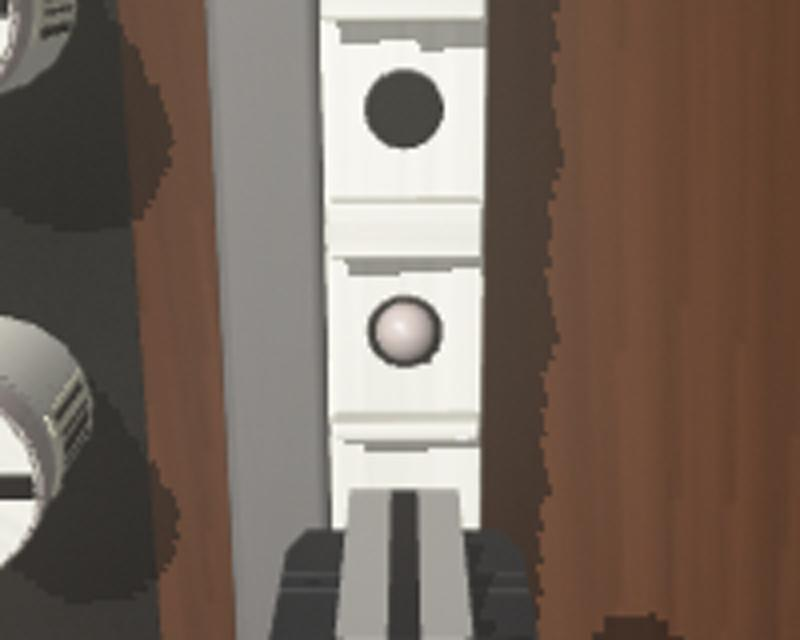

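```bash
python3 -m handwheel '[[[0.05,0.6,4],[0,0,0]],[[0,0,3.5],[0,0,0]],[[0,0,0],[0,0,0]],[[0,0,0],[0,0,0]],[[0,0,0],[0,0,0]]]'; python3 - <<'E'
from h import *
delta(.5875,-.0495,.032,YA-np.pi/2)
shot('wrist','w24');crop('w24',220,120,200,160,4,'c1')
E
```

```text
clock: 51.55
tool_pos: [0.588, -0.0498, 0.0508]
tool_rot: [-3.141, -0.004, -0.076]
ft_force: [0.1, 0.7, -0.4]
gripper_width: 0.002
at [ 0.588  -0.0498  0.0508] rot [-3.141 -0.004 -0.076] F [ 0.1  0.7 -0.4] t 51.5 g 0.002
shift cm [-0.06 -0.03  1.88] turn deg [-0.  -0.2  0.1]
```

View pics/c1.png

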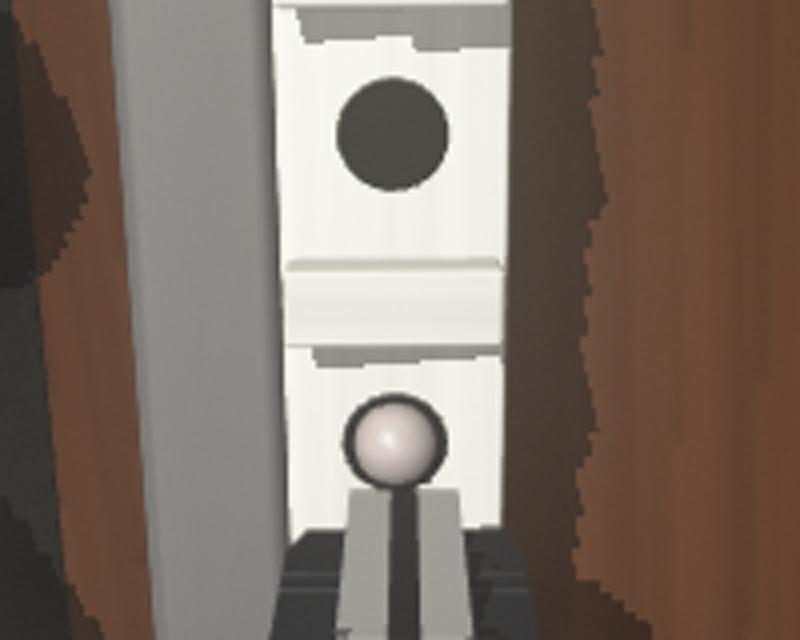

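```bash
python3 -m handwheel '[[[-0.1,0,1],[0,0,0]],[[0,0,0.9],[0,0,0]],[[0,0,0],[0,0,0]],[[0,0,0],[0,0,0]]]';python3 -m handwheel '[[[0,0,0.3],[0,0,0]],[[0,0,0],[0,0,0]],[[0,0,0],[0,0,0]]]'
```

```text
clock: 52.0
tool_pos: [0.585, -0.0502, 0.0294]
tool_rot: [3.141, 0.0, -0.076]
ft_force: [0.7, 0.2, 1.9]
gripper_width: -0.003
clock: 52.3
tool_pos: [0.585, -0.0502, 0.0266]
tool_rot: [-3.142, -0.0, -0.076]
ft_force: [-0.0, -0.1, 2.8]
gripper_width: 0.004
```

```bash
python3 -m handwheel '[[[0.15,0,0],[0,0,0]],[[0,0,0.2],[0,0,0]],[[0,0,0],[0,0,0]],[[0,0,0],[0,0,0]]]';python3 -m handwheel '[[[0,0,0.15],[0,0,0]],[[0,0,0],[0,0,0]],[[0,0,0],[0,0,0]]]'
```

```text
clock: 52.7
tool_pos: [0.5856, -0.0503, 0.0243]
tool_rot: [3.141, 0.002, -0.076]
ft_force: [-2.4, -0.2, 3.8]
gripper_width: -0.004
clock: 53.0
tool_pos: [0.5857, -0.0504, 0.0232]
tool_rot: [3.141, 0.001, -0.076]
ft_force: [-3.5, 1.1, 6.6]
gripper_width: 0.007
```

Flush. Push toward −y (tool +y).

```bash
python3 -m handwheel '[[[0,0.2,0],[0,0,0]],[[0,0.2,0],[0,0,0]],[[0,0.2,0],[0,0,0]],[[0,0.2,0],[0,0,0]],[[0,0.2,0],[0,0,0]],[[0,0.2,0],[0,0,0]],[[0,0,0],[0,0,0]]]';python3 -m handwheel '[[[0,0.2,0],[0,0,0]],[[0,0.2,0],[0,0,0]],[[0,0.2,0],[0,0,0]],[[0,0,0],[0,0,0]]]'
```

```text
clock: 53.7
tool_pos: [0.5865, -0.0561, 0.0233]
tool_rot: [-3.135, -0.002, -0.073]
ft_force: [-1.5, 10.9, 5.3]
gripper_width: 0.004
clock: 54.1
tool_pos: [0.5857, -0.0676, 0.0232]
tool_rot: [-3.141, -0.001, -0.076]
ft_force: [-1.7, 2.3, 4.9]
gripper_width: -0.003
```

```bash
python3 -m handwheel '[[[0,0.2,-0.08],[0,0,0]],[[0,0.2,0],[0,0,0]],[[0,0.2,0],[0,0,0]],[[0,0.2,0],[0,0,0]],[[0,0.2,0],[0,0,0]],[[0,0.2,0],[0,0,0]],[[0,0.2,0],[0,0,0]],[[0,0.2,0],[0,0,0]],[[0,0.2,0],[0,0,0]],[[0,0.2,0],[0,0,0]],[[0,0.2,0],[0,0,0]]]';python3 -m handwheel '[[[0,0.1,0],[0,0,0]],[[0,0.1,0],[0,0,0]],[[0,0.1,0],[0,0,0]],[[0,0,0],[0,0,0]],[[0,0,0],[0,0,0]]]';python3 - <<'E'
from h import *
shot('scene','sc9');shot('wrist','w25');crop('w25',220,100,200,160,4,'c1');crop('sc9',270,170,120,100,6,'c8')
E
```

```text
clock: 55.2
tool_pos: [0.5834, -0.091, 0.024]
tool_rot: [3.141, -0.0, -0.076]
ft_force: [1.9, 1.6, -1.1]
gripper_width: -0.002
clock: 55.7
tool_pos: [0.5829, -0.0935, 0.0238]
tool_rot: [3.141, 0.0, -0.077]
ft_force: [0.6, -0.2, 0.1]
gripper_width: -0.001
```

View pics/c1.png

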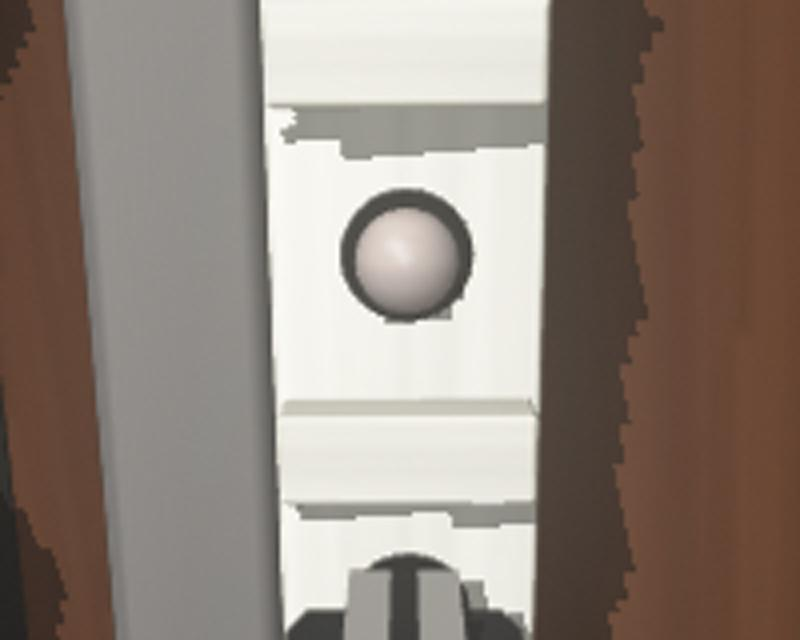

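View pics/c8.png

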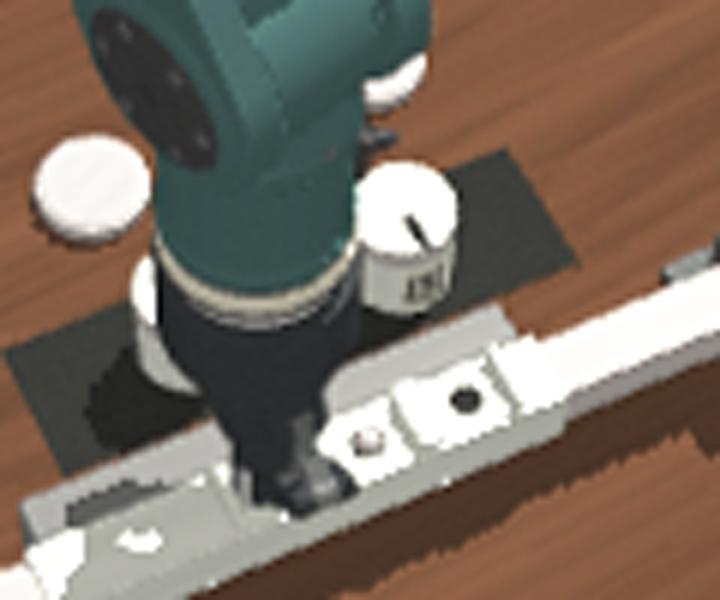

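```bash
python3 -m handwheel '[[[0,-0.1,-2],[0,0,0]],[[0,0,-1.5],[0,0,0]],[[0,-2.2,0],[0,0,0]],[[0,-2.1,0],[0,0,0]],[[0,0,0],[0,0,0]],[[0,0,0],[0,0,0]],[[0,0,0],[0,0,0]],[[0,0,0],[0,0,0]]]';python3 - <<'E'
from h import *
delta(.5863,-.0495,.032,YA-np.pi/2)
shot('wrist','w26');crop('w26',220,120,200,160,4,'c1')
E
```

```text
clock: 56.6
tool_pos: [0.5863, -0.0509, 0.0587]
tool_rot: [3.141, 0.0, -0.078]
ft_force: [0.2, -0.6, 0.1]
gripper_width: -0.003
at [ 0.5863 -0.0509  0.0587] rot [ 3.141  0.    -0.078] F [ 0.2 -0.6  0.1] t 56.6 g -0.003
shift cm [-0.01 -0.14  2.67] turn deg [ 0.1  0.  -0.1]
```

View pics/c1.png

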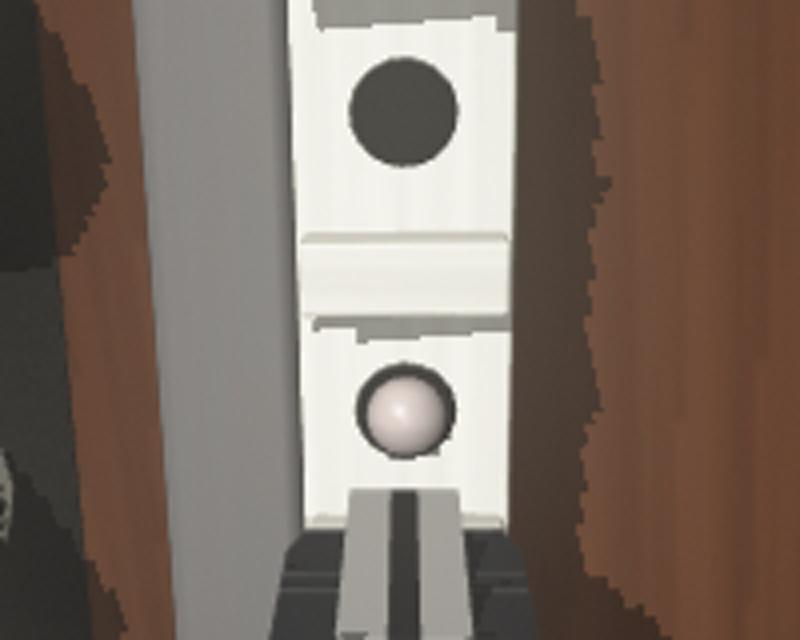

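```bash
python3 -m handwheel '[[[0,-0.14,1.3],[0,0,0]],[[0,0,1.3],[0,0,0]],[[0,0,0],[0,0,0]],[[0,0,0],[0,0,0]]]';python3 -m handwheel '[[[0,0,0.4],[0,0,0]],[[0,0,0.2],[0,0,0]],[[0,0,0],[0,0,0]]]'
```

```text
clock: 57.05
tool_pos: [0.5858, -0.0479, 0.0318]
tool_rot: [3.141, 0.002, -0.076]
ft_force: [0.0, 0.0, 0.4]
gripper_width: 0.003
clock: 57.35
tool_pos: [0.5867, -0.0479, 0.0269]
tool_rot: [3.142, -0.0, -0.076]
ft_force: [-0.0, -0.0, 3.6]
gripper_width: -0.001
```

```bash
python3 -m handwheel '[[[0,0,0.25],[0,0,0]],[[0,0,0],[0,0,0]],[[0,0,0.1],[0,0,0]],[[0,0,0],[0,0,0]]]';python3 -m handwheel '[[[0,0,0.05],[0,0,0]],[[0,0,0],[0,0,0]],[[0,0,0],[0,0,0]]]'
```

```text
clock: 57.75
tool_pos: [0.5867, -0.0479, 0.0234]
tool_rot: [-3.142, -0.0, -0.076]
ft_force: [0.4, 0.3, 3.6]
gripper_width: 0.001
clock: 58.05
tool_pos: [0.5868, -0.0479, 0.0232]
tool_rot: [3.141, -0.0, -0.076]
ft_force: [-1.7, 0.7, 6.4]
gripper_width: -0.002
```

```bash
python3 -m handwheel '[[[0,0.2,0],[0,0,0]],[[0,0.2,0],[0,0,0]],[[0,0.2,0],[0,0,0]],[[0,0.2,0],[0,0,0]],[[0,0.2,0],[0,0,0]],[[0,0.2,0],[0,0,0]],[[0,0.2,0],[0,0,0]],[[0,0,0],[0,0,0]]]';python3 -m handwheel '[[[0,0.2,0],[0,0,0]],[[0,0.2,0],[0,0,0]],[[0,0.2,0],[0,0,0]],[[0,0,0],[0,0,0]]]'
```

```text
clock: 58.85
tool_pos: [0.5867, -0.0561, 0.0233]
tool_rot: [-3.135, -0.002, -0.073]
ft_force: [-1.0, 8.8, 5.4]
gripper_width: -0.0
clock: 59.25
tool_pos: [0.586, -0.0667, 0.0232]
tool_rot: [-3.14, -0.002, -0.075]
ft_force: [0.6, 2.7, 5.1]
gripper_width: 0.001
```

```bash
python3 -m handwheel '[[[0,0.2,-0.08],[0,0,0]],[[0,0.2,0],[0,0,0]],[[0,0.2,0],[0,0,0]],[[0,0.2,0],[0,0,0]],[[0,0.2,0],[0,0,0]],[[0,0.2,0],[0,0,0]],[[0,0.2,0],[0,0,0]],[[0,0.2,0],[0,0,0]],[[0,0.2,0],[0,0,0]],[[0,0.2,0],[0,0,0]],[[0,0.2,0],[0,0,0]]]';python3 -m handwheel '[[[0,0.1,0],[0,0,0]],[[0,0.1,0],[0,0,0]],[[0,0.1,0],[0,0,0]],[[0,0,0],[0,0,0]],[[0,0,0],[0,0,0]]]';python3 - <<'E'
from h import *
shot('scene','sc9');shot('wrist','w25');crop('w25',220,100,200,160,4,'c1');crop('sc9',270,170,120,100,6,'c8')
E
```

```text
clock: 60.35
tool_pos: [0.5831, -0.0905, 0.0237]
tool_rot: [3.141, 0.001, -0.077]
ft_force: [1.6, 1.8, 1.0]
gripper_width: 0.002
clock: 60.85
tool_pos: [0.5828, -0.0931, 0.0235]
tool_rot: [3.141, 0.001, -0.077]
ft_force: [0.1, 0.2, 0.4]
gripper_width: -0.002
```

View pics/c1.png

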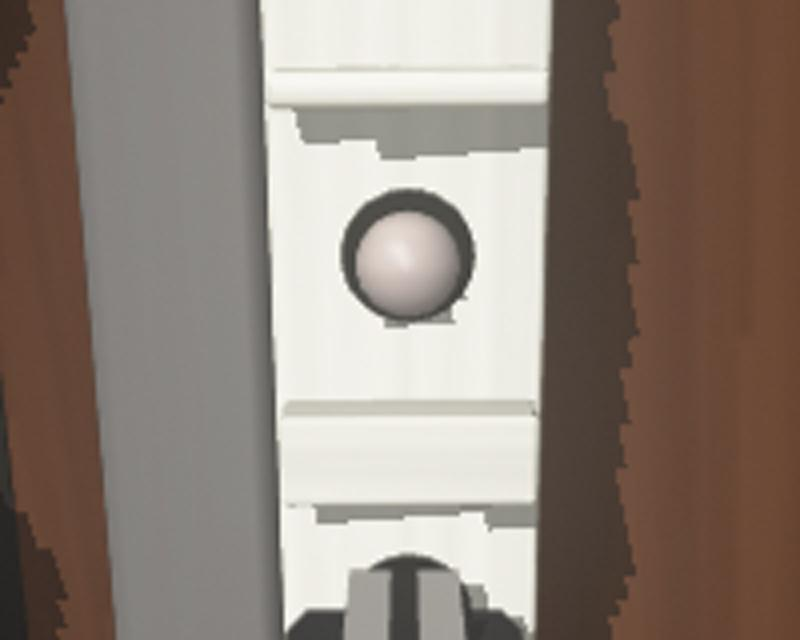

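```bash
python3 -m handwheel '[[[0,-0.1,-2],[0,0,0]],[[0,0,-4],[0,0,0]],[[0,0,-5],[0,0,0]],[[0,0,-5],[0,0,0]],[[0,4,0],[0,0,0]],[[0,4,0],[0,0,0]],[[3,4,0],[0,0,0]],[[3,3,0],[0,0,0]],[[3,3,0],[0,0,0]],[[0,0,0],[0,0,0]],[[0,0,0],[0,0,0]]]';python3 - <<'E'
from h import *
shot('scene','sc10');shot('side','s10');crop('sc10',240,160,190,130,4,'c1');crop('s10',220,140,170,130,4.5,'c2')
E
```

```text
clock: 62.05
tool_pos: [0.6589, -0.2788, 0.1828]
tool_rot: [-3.141, 0.001, -0.078]
ft_force: [-0.0, 0.0, 0.3]
gripper_width: 0.002
```

View pics/sc10.png

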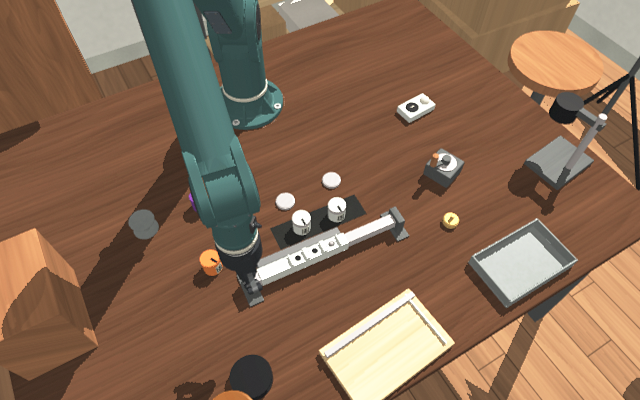

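View pics/c1.png

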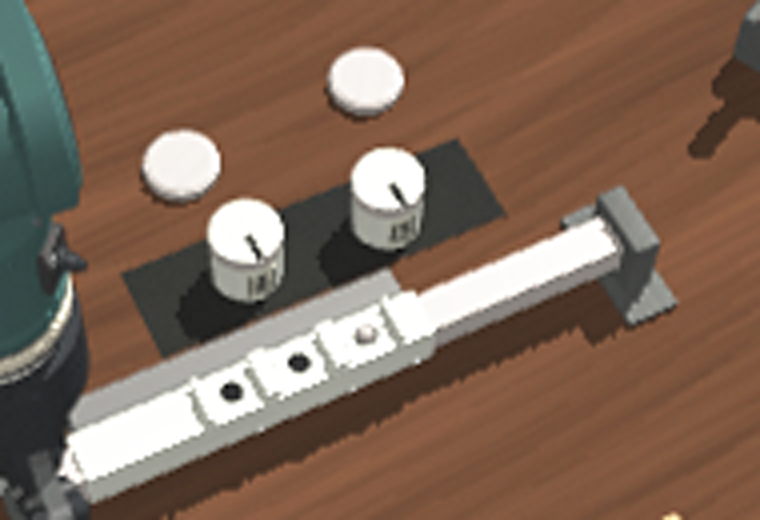

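View pics/c2.png

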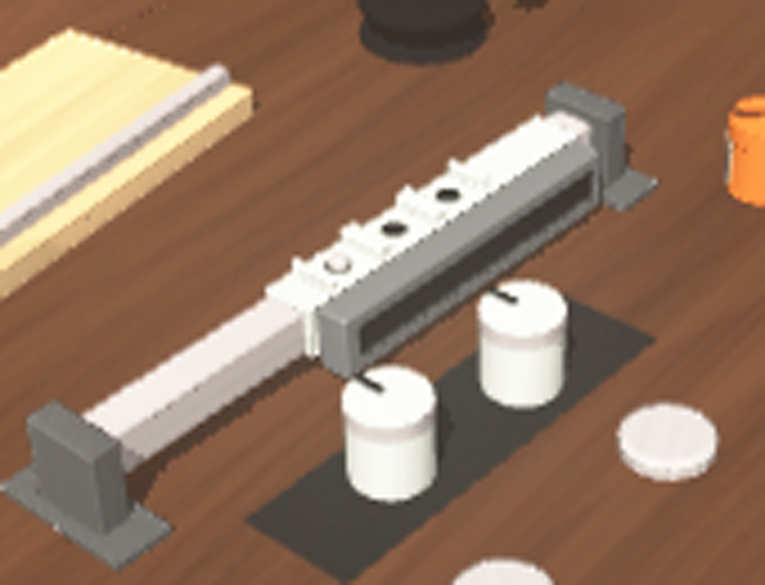

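```bash
python3 -c "
from plant import manip
print(manip.job_done())"
```

```text
the job is handed in; nothing more can be done
None
```

I finished the job and handed it in at about 62 s of the 210 s allowed.

- **Reader out:** I pressed the pin flush and slid the sleeve from park to the middle hole, then to the last hole. The camera showed the pin up at each.
- **Tins:** only two tins were present. One was knocked aside during the run, so I measured it again before picking it up. Both now stand on the mat about 50 mm either side of its centre, within the reader's length. Their marks face the reader squarely to within about 2–3°, which is as close as I could read from the images.
- **Crank:** I wound it about 2.25 turns clockwise and let go.
- **Reader back:** I brought it back the same way through the middle hole to park.

In the final pictures the pin is up in the park hole, the tins are untouched on the mat, the lens caps and screw knob are where they lay, and the arm is clear of everything.

- **Fingertip offset:** the closed fingertips are about 27 mm behind the TCP, not 11 mm ahead of it as documented. I worked from the contact forces and camera images instead.
- **Hard press on a rib:** before the middle-hole press, the closed fingertips came down on one of the sleeve's ribs with about 51 N and I lifted off straight away. That is below the 120 N wrist limit. It was the fingertips rather than the gripper's body, so I do not think the 40 N limit applies, but I cannot confirm how it is counted.

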